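# Seal the soil-jar packs with the hand roller

## Task

Stand all the red twin-jar packs end to end in the channel of the aluminium rack without gaps, slide the blue stop up snug against the row and turn its yellow knob clockwise all the way to lock it, leaving the blue lids unpressed so far. Take the hand roller and roll it along the row from the sliding stop to the fixed stop with steady, moderate pressure from its spring so that every lid goes fully home, then put it back upright on its stand. Turn the knob all the way back to free the row, then stand the sealed packs upright on the green mat again; leave the bottle, the jar and the cardboard box alone.

Things in the scene. Friction and masses are not known exactly. Their poses are not given: they have to be found in the camera images.
- rack: Sealing rack, aluminium channel fixed to the bench. Origin on the bench under the centre line; y along the channel to the fixed stop, x across, z up. Floor 10 mm above the bench; rails 52 mm apart inside, 72 mm over all, tops 22 mm above the bench. Channel from y = -290 mm to 160 mm, where the fixed stop (blue block, top 45 mm above the bench) has its face
- fixed_stop_face (a point): middle of the fixed stop's face, on the channel's centre line, at rack y = 160 mm, 40 mm above the bench
- sliding_stop_face (a point): middle of the sliding stop's face that meets the packs, on the channel's centre line, 40 mm above the bench. The stop is a blue block 50 mm across, running 95 mm back from this face (rack -y), top 40 mm above the bench, sliding in the channel with 3 N of drag; the clamp knob stands on it, and it can be moved by that knob
- stop_block (a joint): position of the sliding stop: 0 at the open end (345 mm between the two stop faces), growing in metres towards the fixed stop, up to 0.205 (140 mm between the faces)
- clamp (a joint): angle of the clamp knob: 0 fully free, growing as it is turned clockwise seen from above, 1.4 rad at its end stop, fully locked; stays where it is left
- clamp_grip (a point): grip point of the yellow clamp knob, on its vertical axis, 65 mm behind the sliding stop's face, 77 mm above the bench. The grip is an upright bar 14 mm thick, 42 mm long, 32 mm tall, its top 7 mm above this point; at knob angle 0 the bar lies along rack x, and it turns with the knob. Disc of radius 34 mm under it
- pack1: Twin-jar pack: red carrier 46 mm wide (x), 78 mm long (y), 36 mm tall, with two square soil jars, each with a blue press-on lid 40 x 37 mm. Lid tops 66 mm above the pack's underside while proud, 62 mm when home. Origin at the centre of the underside, z up; a half turn makes no difference. 0.25 kg. May be absent
- lid1a (a joint): travel of the lid at the -y end of pack1: 0 as it stands proud, 0.004 m pressed fully home; stays where it is left, moves down under a little over 5 N
- lid1b (a joint): travel of the lid at the +y end of pack1: 0 as it stands proud, 0.004 m pressed fully home; stays where it is left, moves down under a little over 5 N
- pack2: Twin-jar pack, same as pack1; may be absent
- lid2a (a joint): travel of the lid at the -y end of pack2: 0 as it stands proud, 0.004 m pressed fully home; stays where it is left, moves down under a little over 5 N
- lid2b (a joint): travel of the lid at the +y end of pack2: 0 as it stands proud, 0.004 m pressed fully home; stays where it is left, moves down under a little over 5 N
- pack3: Twin-jar pack, same as pack1; may be absent
- lid3a (a joint): travel of the lid at the -y end of pack3: 0 as it stands proud, 0.004 m pressed fully home; stays where it is left, moves down under a little over 5 N
- lid3b (a joint): travel of the lid at the +y end of pack3: 0 as it stands proud, 0.004 m pressed fully home; stays where it is left, moves down under a little over 5 N
- pack4: Twin-jar pack, same as pack1; may be absent
- lid4a (a joint): travel of the lid at the -y end of pack4: 0 as it stands proud, 0.004 m pressed fully home; stays where it is left, moves down under a little over 5 N
- lid4b (a joint): travel of the lid at the +y end of pack4: 0 as it stands proud, 0.004 m pressed fully home; stays where it is left, moves down under a little over 5 N
- roller: Hand roller. Origin at the underside of its cross plate (110 x, 34 y, 10 mm thick); z up. Orange handle on it, 30 (x) x 24 mm (y), 10 to 46 mm above origin: grip it low, across the 24 mm. Below, a black wheel, radius 22 mm, 36 mm wide, axle along x, lowest point 67 mm under origin unloaded; it springs up by up to 14 mm: 3 N at first touch, then 0.7 N per mm. 0.3 kg
- mat: Flat green mat fixed on the bench, 120 mm (x) by 580 mm (y), 4 mm thick, where the packs start. Origin at the centre of its underside
- stand: Grey roller stand fixed to the bench: two upright walls 80 mm apart inside along x, tops 80 mm above the bench, 50 mm long in y, with 6 mm lips outside them (116 mm apart inside, tops 86 mm above the bench). The roller's cross plate lies across the walls, its wheel hanging between them. Origin on the bench under its centre; the parked roller has its origin 80 mm above it, its x along the stand's x
- wash_bottle: Bystander: white plastic bottle with a red cap, 64 mm across, 150 mm tall. Origin at the centre of its underside
- glass_jar: Bystander: amber glass jar with a blue cap, 68 mm across, 85 mm tall. Origin at the centre of its underside
- glove_box: Bystander: plain cardboard box, 80 x 120 mm, 60 mm tall. Origin at the centre of its underside

How it is judged:
By the outcome, as a careful person would: the job done as asked, in the order asked, and still so for the second after the job is handed in, with the robot touching nothing.
Of pack1, pack2, pack3, pack4 only 2 to 4 are there at a start; the rules pass over those that are not, and their reading is None.
At some moment in a run one of pack1, pack2, pack3, pack4 may be knocked a few centimetres aside while the robot is not near it.
Once in a run the grip may slacken for a moment while it holds something.
It also fails if it takes over 210 s, if anything falls off the work surface, if the arm or the gripper's body presses on something with over 40 N, if the wrist force passes 120 N, or if a joint passes its speed limit or range.

## Robot

A 6-joint arm with a two-finger parallel gripper is mounted at the origin on the work surface. World frame = base frame: x ahead of the robot, y to its left, z up, the work surface at z = 0. Lengths are in m, angles in rad, forces in N, time in s.
With the tool pointing down it reaches from about 0.225 to 0.875 m from the base axis. Payload 3.4 kg.
Tool frame: the origin (TCP) lies on the centre line of the jaws, within the pads' length; the fingertips stand 19 mm ahead of it and the grasp point (between the pads) is the TCP (nose_length is the distance from the TCP to the fingertips, in m); z points along the fingers, y is the direction in which the jaws open and shut (so a half turn about z gives the same grasp; the last joint's range is limited). The gripper opens to 85 mm and grips with 20 to 120 N. Pads are 22 mm wide; open, the fingers measure 114 mm over their backs; the gripper's body (76 mm by 85 mm) begins 54 mm behind the grasp point. The pads swing forward as they close: fully open they stand 13 mm farther back than shut.
Start: joints at [0.996, 0.276, 1.505, -0, 1.361, -0.121], TCP at [0.252, 0.517, 0.25] pointing down, gripper open.
Joint ranges: [-2.89, 2.89], [-0.75, 2.08], [0.22, 2.7], [-1.18, 4.32], [0.11, 2.71], [-2.7, 2.7]. Speed limits (rad/s): [2.57, 2.57, 3.14, 3.14, 3.14, 3.14].

## Interface

Orientations are given as a unit quaternion [w, x, y, z].
In Python, from rig import * gives the robot as it stands.
- The arm moves only by the shell command python3 -m jog 'ROWS' [OPENING] [FORCE]. ROWS is JSON, one flat list of numbers, 6 for each row, row after row: the shift along the tool's x, y, z in mm, then the turn, a rotation vector about the tool's x, y, z in degrees. In form: [tx, ty, tz, wx, wy, wz, tx, ty, tz, wx, wy, wz, ...]. A call has 1 to 10 rows; each row is the pose to reach, as a shift and turn from the pose commanded when the call began, along the tool's axes at that moment; what a row does not reach only later rows make up. A row lasts 1/8 s, in which the tool goes at most 62.5 mm and 10.7 degrees, less where a joint would pass 70% of its speed; a pose out of reach is approached as far as the arm can. A call with a gripper value outside its range is refused whole. OPENING is the closure, from 0 (fully open) to 1 (shut), set as the call begins (- or left out, the last holds). The fingers move at their own pace and stop on an object; FORCE is the grip in N (left out, the last holds). Time passes only in rows, so rows that repeat a pose let the fingers close. It gives the time, the measured TCP pose, the force and the opening at its end, in the units of the state.
- get_state(): the state, without advancing time (a new reading comes with each control period).
- get_image(name): name is "side" or "top"; returns a dict with "frame" (400x640x3 uint8, red, green, blue), "camera_matrix" (3x3 intrinsics, pixels), "k1" (the pictures are not rectified: a ray, as slopes to the right and down, at radius r is drawn at 1 + k1 r^2 times it, then the intrinsics apply), "rvec" (rotation vector, rad) and "tvec" (3), from world to camera coordinates, as OpenCV has them. Camera axes: x right, y down, z forward; pixel columns grow to the right and rows downward; lengths in m; the calibration is good to about 2 mm. A picture is of the moment at which its call begins. There is no depth.
- sign_off(): hands the job in, once; it reports no verdict.
The state is a dict: "clock": time; "qpos": joint angles; "qd": joint speeds; "effort": joint torques, N m; "position": TCP position; "ee_rot": TCP orientation; "contact_force": force on the tool from outside, world axes, zero at the start; "moment": the same for the moment, N m; "width": finger opening in m.
Only numpy, scipy, OpenCV 4.12 (cv2) and the standard library are available. Lean on these libraries where they do the work, as an engineer would, in place of code of your own. Each camera call takes 0.05 s, during which the arm holds its last target.

## Working session

There is one attempt and no reset: what is moved stays moved. The work goes in short steps, Python scripts to look and compute and a shell command to move; the robot and the scene stay as the last step left them, time stands still between calls to the robot, and variables do not carry over. Pictures are saved under pics/ and viewed, and the job is handed in when it is done.

```bash
ls; mkdir -p pics; python3 - <<'E'
from rig import *
import cv2
print(get_state())
for n in("side","top"):
    d=get_image(n); cv2.imwrite(f"pics/{n}0.png",d["frame"][:,:,::-1]); print(n,d["camera_matrix"],d["k1"],d["rvec"],d["tvec"])
E
```

```text
pics
{'clock': 0.0, 'qpos': array([ 9.95999364e-01,  2.76581936e-01,  1.50610640e+00, -1.71087376e-06,
        1.36068145e+00, -1.20992860e-01]), 'qd': array([-0.00051136,  0.00098297,  0.00188486,  0.00058283, -0.00129337,
       -0.00036485]), 'effort': array([-2.78164125e-04, -4.16783667e+01, -2.45805573e+01, -6.25831444e-05,
        1.10862535e-02,  6.40235513e-06]), 'position': array([0.25181386, 0.51639849, 0.24945777]), 'ee_rot': array([-3.02143535e-04,  2.24959802e-01,  9.74367640e-01, -8.35620291e-04]), 'contact_force': array([-0.0884293 ,  0.03042394,  0.55778133]), 'moment': array([-0.0105718 ,  0.05359009, -0.00557129]), 'width': 0.085486239736213}
side [[503.78419419   0.         322.5585254 ]
 [  0.         503.78419419 207.26214723]
 [  0.           0.           1.        ]] -0.1285838772511862 [ 2.24910134 -0.8502993   0.31427532] [-0.32190926  0.26756183  1.18282945]
top [[378.74327193   0.         316.23162688]
 [  0.         378.74327193 197.51433833]
 [  0.           0.           1.        ]] -0.026242291185591203 [ 2.13017587 -2.19072074  0.14632758] [0.02424425 0.4453259  0.87382321]
```

View pics/side0.png

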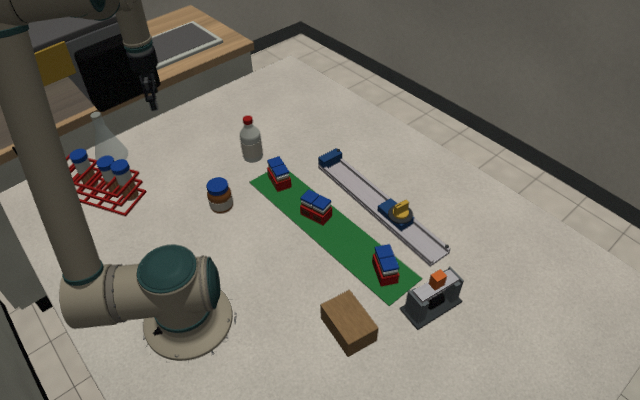

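View pics/top0.png

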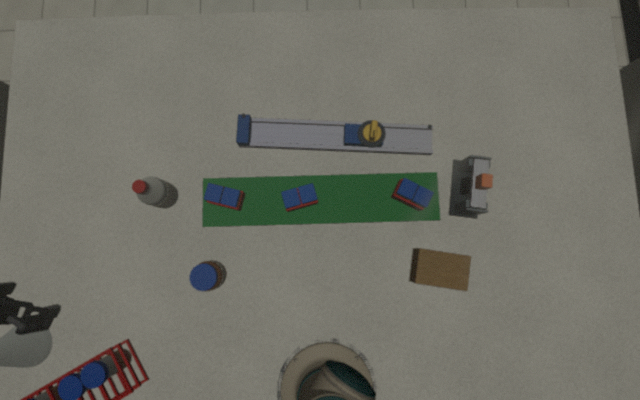

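The side view shows three packs on the mat. The rack lies beyond them with its fixed stop at left, and the stand with the roller is at right (top ~480,185). Next I'll measure them.

```bash
cat > h.py <<'E'
from rig import *
import numpy as np, cv2
from scipy.spatial.transform import Rotation as R
def und(d,px):
    K=np.array(d["camera_matrix"]); k=np.array([d["k1"],0,0,0,0.])
    return cv2.undistortPoints(np.array(px,float).reshape(-1,1,2),K,k).reshape(-1,2)
def cast(d,px,z):
    u=und(d,px); Rm=cv2.Rodrigues(np.array(d["rvec"]))[0]; t=np.array(d["tvec"])
    c=-Rm.T@t; r=np.c_[u,np.ones(len(u))]@Rm
    return c+r*((z-c[2])/r[:,2])[:,None]
def proj(d,P):
    return cv2.projectPoints(np.array(P,float).reshape(-1,1,3),np.array(d["rvec"]),np.array(d["tvec"]),np.array(d["camera_matrix"]),np.array([d["k1"],0,0,0,0.]))[0].reshape(-1,2)
def snap(n,f,crop=None,s=1):
    d=get_image(n); im=d["frame"][:,:,::-1].copy()
    if crop: im=im[crop[1]:crop[3],crop[0]:crop[2]]
    if s!=1: im=cv2.resize(im,None,fx=s,fy=s,interpolation=cv2.INTER_CUBIC)
    cv2.imwrite("pics/"+f,im); return d
def blobs(d,lo,hi,amin=40):
    hsv=cv2.cvtColor(np.ascontiguousarray(d["frame"]),cv2.COLOR_RGB2HSV)
    m=cv2.inRange(hsv,np.array(lo),np.array(hi))
    n,l,st,ce=cv2.connectedComponentsWithStats(m)
    out=[]
    for i in range(1,n):
        if st[i,4]>=amin:
            c=max(cv2.findContours((l==i).astype(np.uint8),cv2.RETR_EXTERNAL,cv2.CHAIN_APPROX_NONE)[0],key=len)
            out.append((st[i],ce[i],cv2.minAreaRect(c),c,l==i))
    return m,out
E
python3 - <<'E'
from h import *
np.set_printoptions(precision=4,suppress=True)
d=get_image("top")
im=d["frame"][:,:,::-1]
cv2.imwrite("pics/t1.png",cv2.resize(im[100:220,190:350],None,fx=5,fy=5,interpolation=cv2.INTER_CUBIC))
cv2.imwrite("pics/t2.png",cv2.resize(im[100:220,340:500],None,fx=5,fy=5,interpolation=cv2.INTER_CUBIC))
for nm,lo,hi,z in(("blue",(100,90,50),(125,255,255),.07),("green",(50,80,30),(80,255,255),.004),("yellow",(18,120,90),(32,255,255),.084),("orange",(4,120,120),(17,255,255),.126)):
    m,b=blobs(d,lo,hi)
    for s,c,r,_,_ in b: print(nm,s,c,r[2],cast(d,[c],z)[0], cast(d,cv2.boxPoints(r),z)[:,:2].round(4).tolist())
E
```

```text
blue [237 116  13  27 271] [242.8044 129.369 ] 3.3664605617523193 [0.6047 0.1782 0.07  ] [[0.5751, 0.1924], [0.6387, 0.1887], [0.6364, 0.1634], [0.5729, 0.1673]]
blue [345 125  15  19 244] [351.3197 133.8689] 90.0 [ 0.5872 -0.0735  0.07  ] [[0.6089, -0.0596], [0.6081, -0.0923], [0.565, -0.0904], [0.5658, -0.058]]
blue [397 178  35  28 534] [414.3989 191.9157] 26.56505012512207 [ 0.4472 -0.2121  0.07  ] [[0.4468, -0.1703], [0.4814, -0.1898], [0.4459, -0.2548], [0.4115, -0.2351]]
blue [204 183  35  23 542] [221.3653 194.393 ] 13.495734214782715 [0.4536 0.2274 0.07  ] [[0.4451, 0.2683], [0.4822, 0.2597], [0.4624, 0.1863], [0.4255, 0.1953]]
blue [298 184  19  19 258] [307.1744 192.8178] 74.74488067626953 [0.4518 0.0325 0.07  ] [[0.4666, 0.054], [0.475, 0.0201], [0.4374, 0.0111], [0.4291, 0.0448]]
blue [282 188  18  20 258] [290.3992 197.6202] 74.05460357666016 [0.4419 0.0708 0.07  ] [[0.4562, 0.0924], [0.4649, 0.0589], [0.4277, 0.0493], [0.4191, 0.0827]]
blue [190 264  27  26 553] [202.9946 276.6998] 90.0 [0.2708 0.2678 0.07  ] [[0.2993, 0.2969], [0.2978, 0.239], [0.2434, 0.2389], [0.2448, 0.2964]]
blue [  58  362   48   38 1014] [ 81.4014 381.3205] 59.4207763671875 [0.054  0.5313 0.07  ] [[0.0476, 0.5941], [0.1012, 0.4977], [0.0584, 0.4703], [0.0053, 0.5662]]
green [ 203  173  237   53 8502] [319.6694 200.0025] 88.46222686767578 [0.4425 0.0033 0.004 ] [[0.5038, 0.2918], [0.5039, -0.2916], [0.3864, -0.2866], [0.3871, 0.2876]]
yellow [363 121  18  20 223] [371.9552 130.9058] 51.34019470214844 [ 0.5889 -0.1195  0.084 ] [[0.5892, -0.0908], [0.6159, -0.1254], [0.5832, -0.1487], [0.5568, -0.1141]]
orange [482 174  10  13 103] [486.835 180.   ] 5.710593223571777 [ 0.4613 -0.3553  0.126 ] [[0.4501, -0.3434], [0.475, -0.3481], [0.4726, -0.3676], [0.4476, -0.3629]]
```

View pics/t1.png

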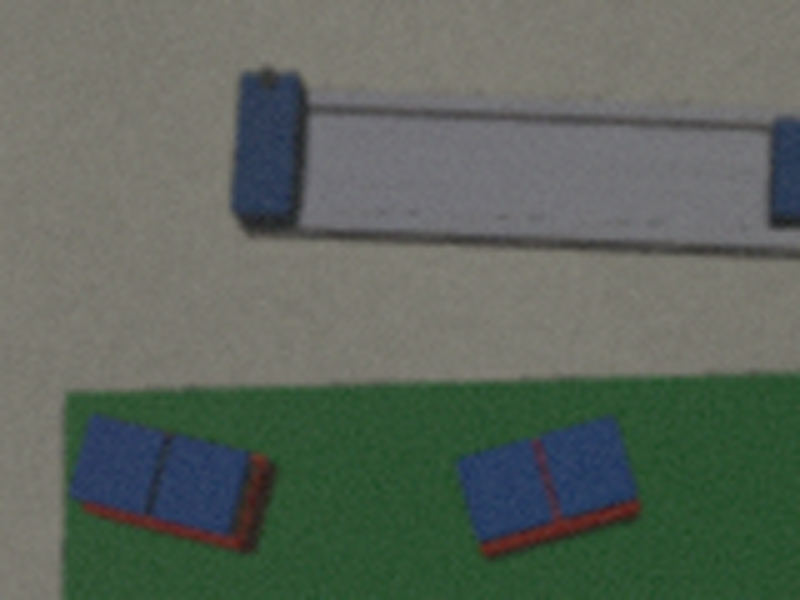

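View pics/t2.png

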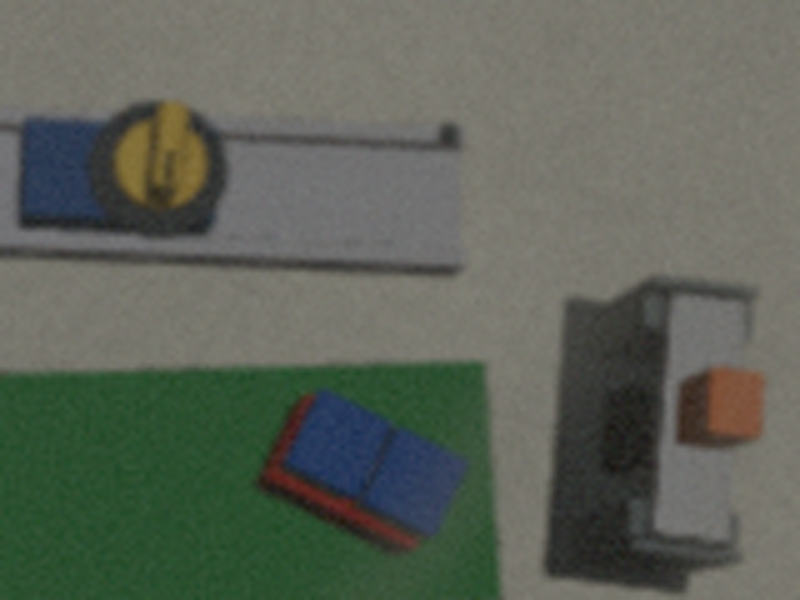

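```bash
python3 - <<'E'
from h import *
np.set_printoptions(precision=4,suppress=True)
d=get_image("top"); s=get_image("side")
for q in(d,s):
    print("cam",-cv2.Rodrigues(np.array(q["rvec"]))[0].T@np.array(q["tvec"]))
A=lambda p:[190+p[0]/5-.4,100+p[1]/5-.4]
B=lambda p:[340+p[0]/5-.4,100+p[1]/5-.4]
print("far line",cast(d,[A((308,107)),A((770,127)),B((225,133)),B((440,145))],.022)[:,:2])
print("near low",cast(d,[A((302,228)),A((795,246)),B((10,246)),B((455,265))],.022)[:,:2])
print("far outer",cast(d,[A((308,91)),A((770,110)),B((225,117)),B((440,127))],.022)[:,:2])
print("fixed top corners",cast(d,[A((243,73)),A((300,75)),A((293,218)),A((236,212))],.045)[:,:2])
print("slide face corners",cast(d,[B((22,118)),B((20,220))],.04)[:,:2])
print("end",cast(d,[B((462,140)),B((462,262))],.01)[:,:2])
print("stand plate",cast(d,[B((668,295)),B((732,303)),B((732,540)),B((655,535))],.09)[:,:2])
cv2.imwrite("pics/s1.png",cv2.resize(s["frame"][130:330,240:480,::-1],None,fx=3.3,fy=3,interpolation=cv2.INTER_CUBIC))
E
```

```text
cam [0.3327 0.0217 0.9227]
cam [-0.149  -0.6934  1.0351]
far line [[ 0.6408  0.1663]
 [ 0.6245 -0.0608]
 [ 0.619  -0.1617]
 [ 0.6104 -0.2679]]
near low [[ 0.5796  0.1696]
 [ 0.5642 -0.0707]
 [ 0.5646 -0.0536]
 [ 0.5496 -0.2712]]
far outer [[ 0.649   0.1663]
 [ 0.6332 -0.0611]
 [ 0.6271 -0.1622]
 [ 0.6195 -0.2685]]
fixed top corners [[0.6507 0.1938]
 [0.649  0.1664]
 [0.5783 0.17  ]
 [0.582  0.1972]]
slide face corners [[ 0.6232 -0.0603]
 [ 0.5726 -0.0574]]
end [[ 0.6164 -0.283 ]
 [ 0.5539 -0.2787]]
stand plate [[ 0.517  -0.3453]
 [ 0.5126 -0.3743]
 [ 0.4049 -0.365 ]
 [ 0.4081 -0.3305]]
```

View pics/s1.png

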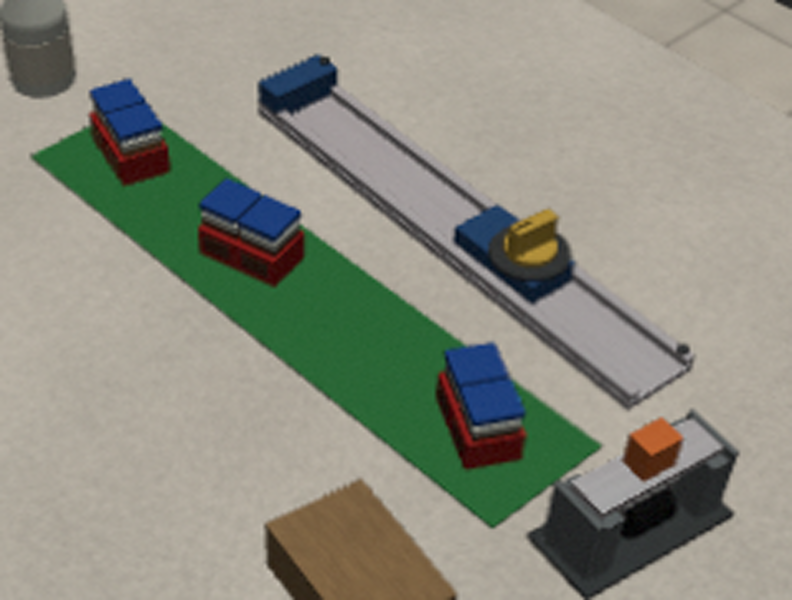

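The rack centre line runs at −3.9°, with the fixed face near (0.614, 0.168). The stop gap is about 227 mm, which is less than the 234 mm the row needs, so I'll pull the stop back first.

```bash
cat >> h.py <<'E'
def go(x,y,z,phi):
    s=get_state(); q=s["ee_rot"]; Rm=R.from_quat([q[1],q[2],q[3],q[0]])
    p=Rm.inv().apply(np.array([x,y,z])-s["position"])*1000
    # target rot: tool y at phi, z down
    f=np.radians(phi); ty=np.array([np.cos(f),np.sin(f),0]); tz=np.array([0,0,-1.]); T=R.from_matrix(np.c_[np.cross(ty,tz),ty,tz])
    w=(Rm.inv()*T).as_rotvec(degrees=True)
    print("shift",p.round(1),"rot",w.round(1))
def st():
    s=get_state(); q=s["ee_rot"]; Rm=R.from_quat([q[1],q[2],q[3],q[0]]).as_matrix()
    print("t",round(s["clock"],2),"p",s["position"].round(4),"phi",np.degrees(np.arctan2(Rm[1,1],Rm[0,1])).round(1),"tilt",Rm[:,2].round(3),"F",s["contact_force"].round(1),"w",round(s["width"],4),"q6",s["qpos"][5].round(2))
import math
AX=math.radians(3.9); F0=np.array([.614,.168])
def rk(x,y):  # rack coords mm relative: y measured from rack origin (fixed face at 160) -> world
    yy=(y-160)/1000; x=x/1000
    return F0+np.array([math.sin(AX),math.cos(AX)])*yy+np.array([math.cos(AX),-math.sin(AX)])*x
E
python3 -c "
from h import *
go(.5935,-.124,.25,86.1)"
```

```text
shift [-5.878e+02 -4.260e+02  2.000e-01] rot [ -0.1  -0.  -22.1]
```

```bash
python3 -m jog '[-588,-426,0,0,0,-22,-588,-426,0,0,0,-22,-588,-426,0,0,0,-22,-588,-426,0,0,0,-22,-588,-426,0,0,0,-22,-588,-426,0,0,0,-22,-588,-426,0,0,0,-22,-588,-426,0,0,0,-22,-588,-426,0,0,0,-22,-588,-426,0,0,0,-22]' 0 60; python3 -c "
from h import *
st();go(.5935,-.124,.12,86.1)"
```

```text
clock: 1.5
position: [0.5433, -0.0295, 0.2504]
ee_rot: [0.0, 0.035, 0.999, 0.0]
contact_force: [1.6, 0.5, -0.4]
width: 0.0858
t 1.5 p [ 0.5433 -0.0295  0.2504] phi 86.0 tilt [ 0.001  0.    -1.   ] F [ 1.6  0.5 -0.4] w 0.0858 q6 -1.68
shift [-56.7 -90.8 130.4] rot [ 0.   0.  -0.1]
```

```bash
python3 -m jog '[-57,-91,60,0,0,0,-57,-91,60,0,0,0,-57,-91,130,0,0,0,-57,-91,130,0,0,0,-57,-91,130,0,0,0]' 0.4; python3 -c "
from h import *
st();go(.5935,-.124,.077,86.1)
d=snap('side','a1.png',(340,130,500,290),4)"
```

```text
clock: 2.12
position: [0.5933, -0.1219, 0.1209]
ee_rot: [0.0, 0.035, 0.999, 0.0]
contact_force: [-0.4, -0.1, 0.5]
width: 0.0513
t 2.12 p [ 0.5933 -0.1219  0.1209] phi 86.0 tilt [ 0.  0. -1.] F [-0.4 -0.1  0.5] w 0.0513 q6 -1.82
shift [-0.3 -2.1 43.9] rot [ 0.   0.  -0.1]
```

View pics/a1.png

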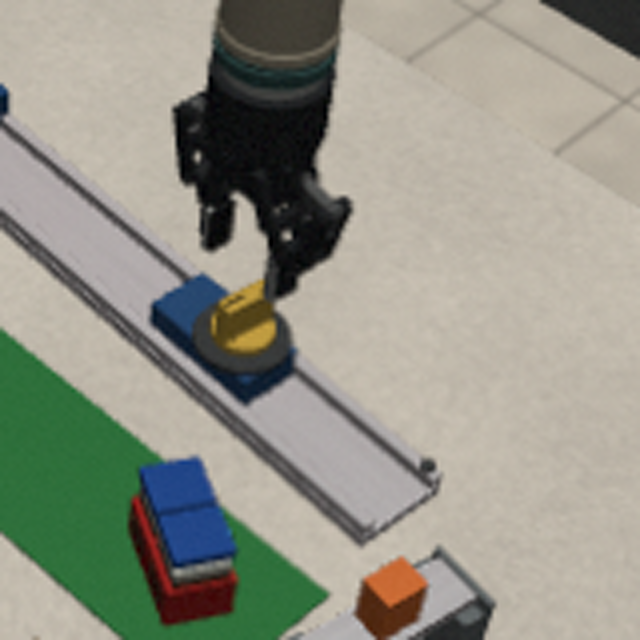

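The jaws straddle the yellow bar, with the fingers on either side of it (about 235,310 in the crop). Now I'll descend, grip, and pull back 70 mm.

```bash
python3 -m jog '[0,-2,22,0,0,0,0,-2,43,0,0,0,0,-2,43,0,0,0]' 0.4; python3 -m jog '[0,0,0,0,0,0,0,0,0,0,0,0,0,0,0,0,0,0,0,0,0,0,0,0]' 1 40; python3 -c "
from h import *
st()"
```

```text
clock: 2.55
position: [0.5934, -0.1237, 0.0788]
ee_rot: [0.001, 0.034, 0.999, -0.0]
contact_force: [-0.3, -0.4, 0.2]
width: 0.0514
clock: 3.05
position: [0.5941, -0.1245, 0.0792]
ee_rot: [0.002, 0.035, 0.999, -0.0]
contact_force: [-0.1, -1.2, 6.4]
width: 0.0136
t 3.05 p [ 0.5941 -0.1245  0.0792] phi 86.0 tilt [ 0.003 -0.001 -1.   ] F [-0.1 -1.2  6.4] w 0.0136 q6 -1.82
```

```bash
python3 -m jog '[0,-15,0,0,0,0,0,-30,0,0,0,0,0,-45,0,0,0,0,0,-60,0,0,0,0,0,-70,0,0,0,0,0,-70,0,0,0,0]' ; python3 -c "
from h import *
st()"; python3 -m jog '[0,0,0,0,0,0,0,0,0,0,0,0,0,0,-40,0,0,0,0,0,-90,0,0,0,0,0,-120,0,0,0,0,0,-120,0,0,0]' 0.3;python3 -c "
from h import *
st()
d=snap('top','a2.png',(190,90,510,240),2.5)"
```

```text
clock: 3.8
position: [0.5892, -0.1952, 0.0792]
ee_rot: [0.002, 0.035, 0.999, -0.001]
contact_force: [-0.9, -1.1, 6.4]
width: 0.0131
t 3.8 p [ 0.5892 -0.1952  0.0792] phi 86.0 tilt [ 0.003 -0.001 -1.   ] F [-0.9 -1.1  6.4] w 0.0131 q6 -1.93
clock: 4.55
position: [0.5894, -0.1945, 0.2]
ee_rot: [0.003, 0.035, 0.999, -0.001]
contact_force: [0.2, 0.4, 0.5]
width: 0.0599
t 4.55 p [ 0.5894 -0.1945  0.2   ] phi 86.0 tilt [ 0.005 -0.002 -1.   ] F [0.2 0.4 0.5] w 0.0599 q6 -1.93
```

View pics/a2.png

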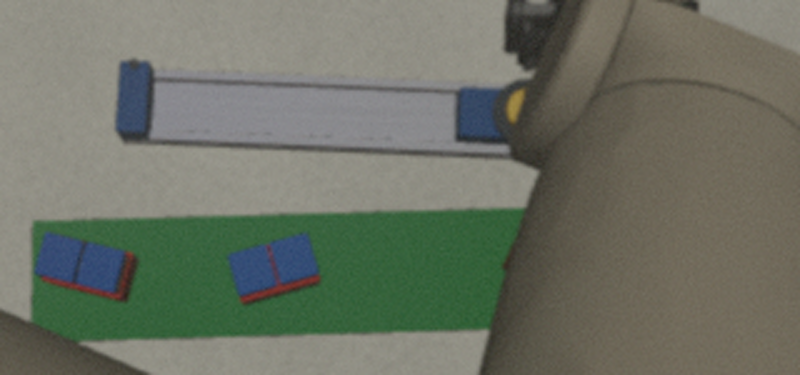

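```bash
python3 -c "
from h import *
go(.4536,.2274,.14,-15.1)"
```

```text
shift [163.7 411.1  57.5] rot [1.000e-01 1.000e-01 1.011e+02]
```

```bash
python3 -m jog '[164,411,0,0,0,10,164,411,0,0,0,20,164,411,0,0,0,30,164,411,0,0,0,40,164,411,0,0,0,50,164,411,0,0,0,60,164,411,50,0,0,70,164,411,50,0,0,80,164,411,50,0,0,90,164,411,50,0,0,101]' 0 ; python3 -c "
from h import *
st()
d=get_image('top')
m,b=blobs(d,(100,90,50),(125,255,255))
for s,c,r,_,_ in b: print(c,r[2],cast(d,[c],.07)[0],cast(d,cv2.boxPoints(r),.07)[:,:2].round(4).tolist())
snap('side','a3.png',(200,100,360,260),4)
go(.4536,.2274,.038,-15.1)"
```

```text
clock: 5.85
position: [0.4511, 0.2275, 0.1448]
ee_rot: [-0.001, 0.793, 0.609, -0.002]
contact_force: [0.3, -0.1, 0.6]
width: 0.0855
t 5.85 p [0.4511 0.2275 0.1448] phi -15.0 tilt [-0.005 -0.002 -1.   ] F [ 0.3 -0.1  0.6] w 0.0855 q6 0.59
[242.84587814 129.34408602] 3.5763344764709473 [0.60479691 0.1781117  0.07      ] [[0.5752, 0.1926], [0.6388, 0.1887], [0.6364, 0.1632], [0.5728, 0.1674]]
[380.58661417 134.98425197] 90.0 [ 0.58285378 -0.14148976  0.07      ] [[0.6048, -0.1272], [0.604, -0.1623], [0.5585, -0.1598], [0.5593, -0.125]]
[414.35084428 191.80675422] 26.56505012512207 [ 0.44747792 -0.21200862  0.07      ] [[0.4477, -0.1708], [0.4814, -0.1898], [0.4464, -0.2539], [0.4129, -0.2347]]
[224.67734554 195.50114416] 14.03624439239502 [0.45084983 0.21987362 0.07      ] [[0.442, 0.257], [0.479, 0.2481], [0.4616, 0.1858], [0.4247, 0.1951]]
[307.21176471 192.87843137] 74.05460357666016 [0.45170006 0.03241298 0.07      ] [[0.4659, 0.054], [0.4746, 0.0204], [0.4376, 0.011], [0.429, 0.0445]]
[290.45977011 197.5440613 ] 74.05460357666016 [0.44206232 0.07066923 0.07      ] [[0.4565, 0.0925], [0.4653, 0.0587], [0.4278, 0.049], [0.4191, 0.0827]]
shift [  1.    2.2 107.3] rot [-0.2  0.1  0.4]
```

View pics/a3.png

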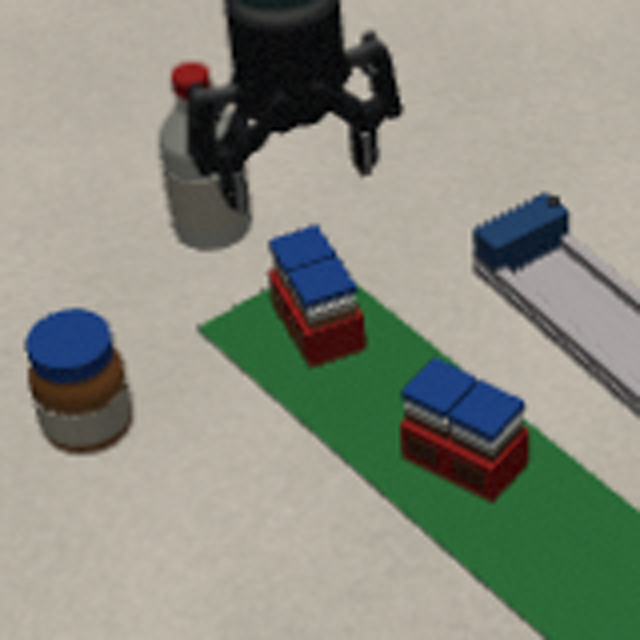

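The open jaws hang over the left pack (crop ~315,270), which hasn't moved. The bottle is clear. Descending.

```bash
python3 -m jog '[1,2,50,0,0,0,1,2,80,0,0,0,1,2,107,0,0,0,1,2,107,0,0,0]' 0; python3 -m jog '[0,0,0,0,0,0,0,0,0,0,0,0,0,0,0,0,0,0,0,0,0,0,0,0,0,0,0,0,0,0]' 1 60; python3 -c "
from h import *
st()"
```

```text
clock: 6.45
position: [0.4528, 0.2268, 0.0378]
ee_rot: [-0.001, 0.791, 0.611, -0.003]
contact_force: [-0.4, 0.9, 0.0]
width: 0.0854
clock: 7.08
position: [0.4561, 0.2281, 0.0417]
ee_rot: [0.0, 0.792, 0.611, 0.001]
contact_force: [-0.5, 0.6, 5.9]
width: 0.0446
t 7.08 p [0.4561 0.2281 0.0417] phi -14.7 tilt [ 0.002  0.001 -1.   ] F [-0.5  0.6  5.9] w 0.0446 q6 0.58
```

```bash
python3 -m jog '[0,0,-40,0,0,0,0,0,-80,0,0,0,0,0,-100,0,0,0,0,0,-100,0,0,0]'; python3 -c "
from h import *
st(); p=rk(0,116); print(p); go(p[0],p[1],.14,-3.9)
snap('side','a4.png',(200,100,360,260),4)"
```

```text
clock: 7.58
position: [0.4562, 0.2282, 0.1419]
ee_rot: [0.001, 0.792, 0.611, 0.002]
contact_force: [0.1, -0.5, -1.9]
width: 0.0442
t 7.58 p [0.4562 0.2282 0.1419] phi -14.7 tilt [ 0.004  0.001 -1.   ] F [ 0.1 -0.5 -1.9] w 0.0442 q6 0.58
[0.61100733 0.12410189]
shift [-61.3 176.1   2.3] rot [  0.2  -0.1 -10.8]
```

View pics/a4.png

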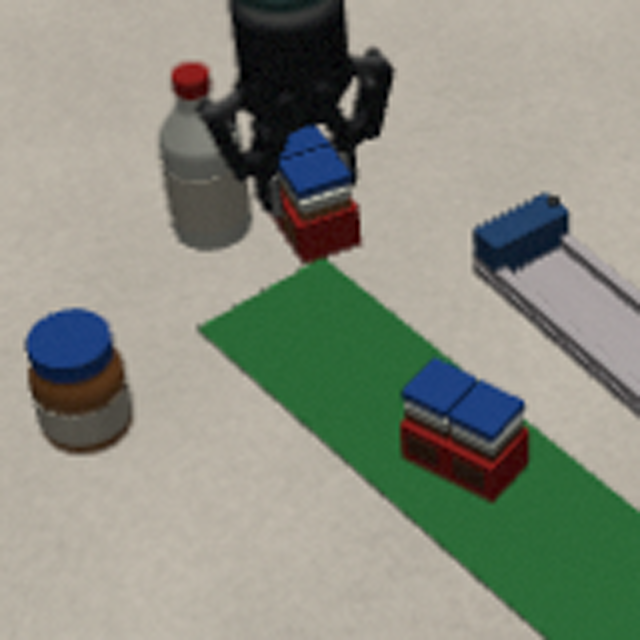

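The pack is held upright, jaws about centred (crop ~315,200). Moving over the channel.

```bash
python3 -m jog '[-61,176,0,0,0,-5,-61,176,0,0,0,-11,-61,176,0,0,0,-11,-61,176,0,0,0,-11,-61,176,0,0,0,-11,-61,176,0,0,0,-11]'; python3 -c "
from h import *
st(); p=rk(0,116); go(p[0],p[1],.05,-3.9)
d=snap('top','a5.png',(190,90,390,240),4)
snap('side','a5s.png',(240,100,440,250),4)
m,b=blobs(d,(100,90,50),(125,255,255))
for s,c,r,_,_ in b: print(c,r[2],cast(d,[c],.168)[0])
"
```

```text
clock: 8.38
position: [0.6082, 0.1248, 0.1393]
ee_rot: [-0.001, 0.729, 0.684, -0.001]
contact_force: [0.1, 0.2, -1.8]
width: 0.0447
t 8.38 p [0.6082 0.1248 0.1393] phi -3.7 tilt [-0.003  0.    -1.   ] F [ 0.1  0.2 -1.8] w 0.0447 q6 0.15
shift [-0.5  3.1 89.3] rot [-0.2  0.   0.2]
[380.576 135.128] 90.0 [ 0.55379485 -0.12269483  0.168     ]
[414.35471698 191.82830189] 26.56505012512207 [ 0.43423798 -0.18515152  0.168     ]
[307.1042471  192.88030888] 75.96376037597656 [0.43802109 0.03139959 0.168     ]
[290.43243243 197.58301158] 74.05460357666016 [0.42941161 0.06509915 0.168     ]
```

View pics/a5.png

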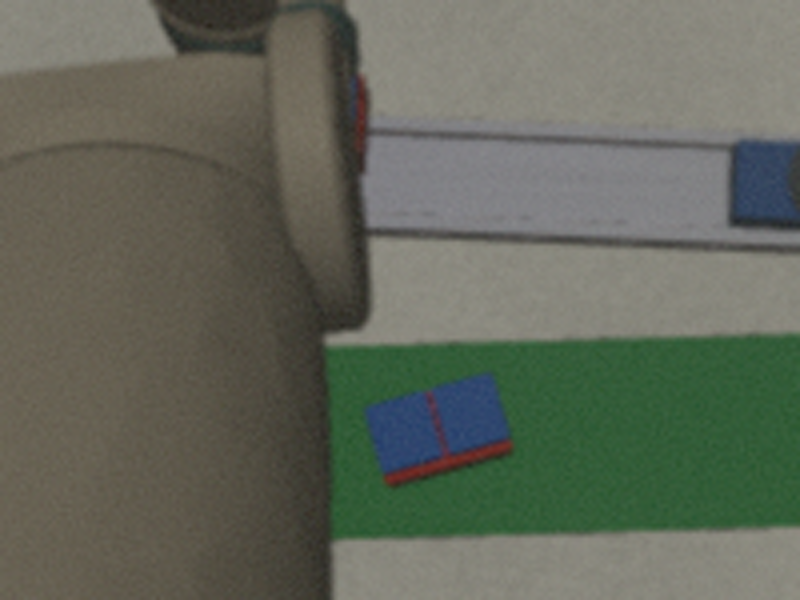

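View pics/a5s.png

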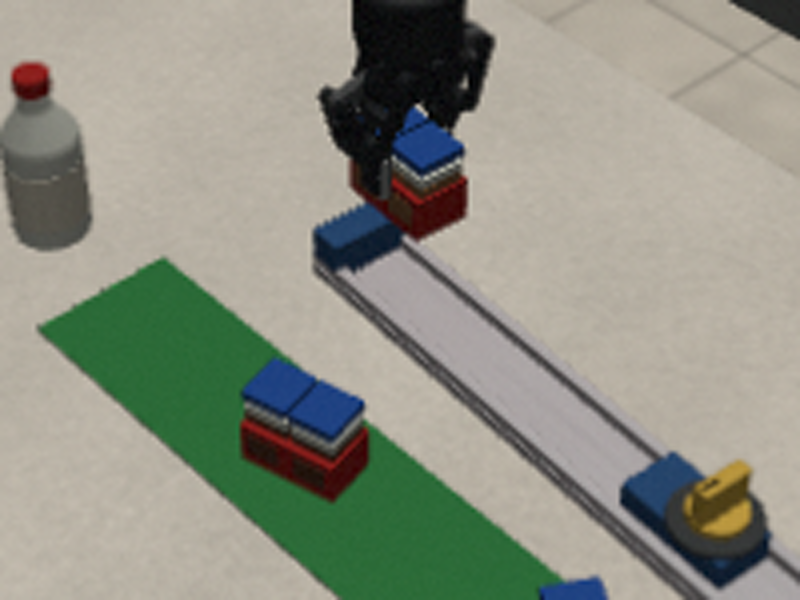

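```bash
python3 - <<'E'
from h import *
d=get_image("side"); print(d["camera_matrix"][0])
pt=[[240+415/4-.4,100+239/4-.4],[240+466/4-.4,100+208/4-.4],[240+466/4-.4,100+178/4-.4],[240+412/4-.4,100+206/4-.4]]
for p,z in zip(pt,(.1016,.1016,.1376,.1376)): print(cast(d,[p],z)[0])
print(get_state()["position"])
import math
# convert to rack frame
def inv(w):
    v=np.array(w)[:2]-F0; return (np.array([v@[math.cos(AX),-math.sin(AX)], v@[math.sin(AX),math.cos(AX)]])*1000+[0,160]).round(1)
for p,z in zip(pt,(.1016,.1016,.1376,.1376)): print(inv(cast(d,[p],z)[0]))
print("tcp",inv(get_state()["position"]))
# side checks of the rack: fixed-stop and rails
E
cat >> h.py <<'E'
def inv(w):
    v=np.array(w)[:2]-F0; return (np.array([v@[math.cos(AX),-math.sin(AX)], v@[math.sin(AX),math.cos(AX)]])*1000+[0,160]).round(1)
E
```

```text
[503.78419419   0.         322.5585254 ]
[0.58478868 0.0901129  0.1016    ]
[0.63463667 0.09044597 0.1016    ]
[0.62681331 0.08367278 0.1376    ]
[0.57835777 0.08668702 0.1376    ]
[0.60900932 0.12485556 0.14038831]
[-23.8  80.3]
[25.9 84. ]
[18.5 76.7]
[-30.   76.5]
tcp [ -2.  116.6]
```

```bash
python3 -m jog '[0,2,40,0,0,0,0,2,70,0,0,0,0,2,79,0,0,0,0,2,79,0,0,0]'; python3 -c "
from h import *
st(); print(inv(get_state()['position']))
snap('side','a6.png',(290,120,390,195),8)"
```

```text
clock: 9.02
position: [0.6119, 0.1242, 0.0614]
ee_rot: [-0.0, 0.73, 0.684, -0.0]
contact_force: [0.2, -0.0, -2.1]
width: 0.0449
t 9.03 p [0.6119 0.1242 0.0614] phi -3.7 tilt [-0.  0. -1.] F [ 0.2 -0.  -2.1] w 0.0449 q6 0.15
[  0.8 116.2]
```

View pics/a6.png

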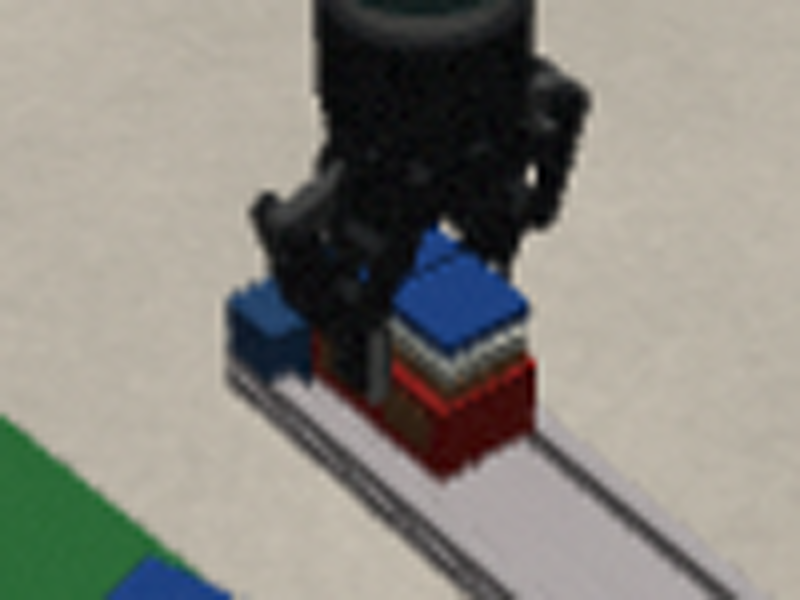

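```bash
python3 -m jog '[0,-0.5,6,0,0,0,0,-0.5,11,0,0,0,0,-0.5,11,0,0,0]'; python3 -c "
from h import *
st(); print(inv(get_state()['position']))
snap('side','a7.png',(290,120,390,195),8)"
```

```text
clock: 9.45
position: [0.6112, 0.1239, 0.0502]
ee_rot: [-0.0, 0.73, 0.684, -0.0]
contact_force: [0.1, 0.5, -2.6]
width: 0.0446
t 9.45 p [0.6112 0.1239 0.0502] phi -3.7 tilt [-0.  0. -1.] F [ 0.1  0.5 -2.6] w 0.0446 q6 0.15
[  0.2 115.8]
```

View pics/a7.png

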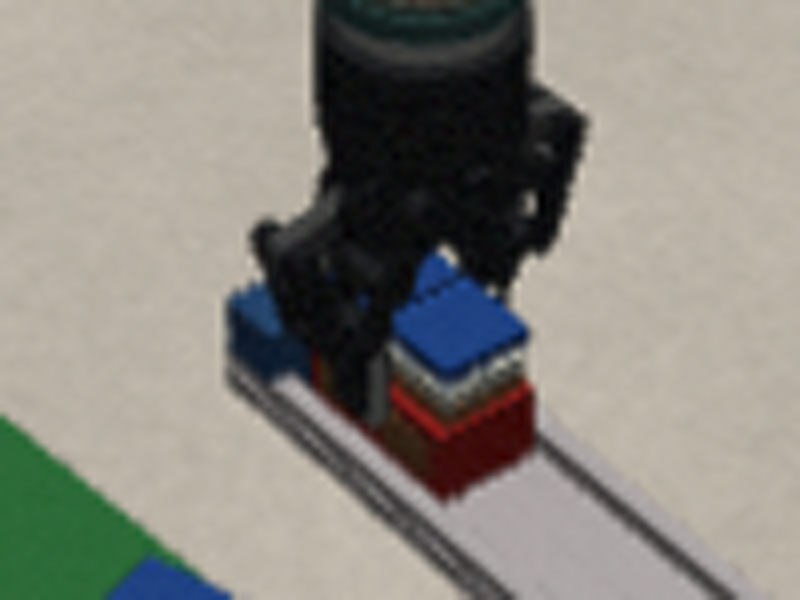

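The pack sits between the rails (near corner at crop 445,498) with no contact force. Seating it and pushing towards the fixed stop.

```bash
python3 -m jog '[0,0,2,0,0,0,2,0,2,0,0,0,4,0,2,0,0,0,4,0,2,0,0,0]';python3 -m jog '[2,0,0,0,0,0,3,0,0,0,0,0,3,0,0,0,0,0]'; python3 -c "
from h import *
st(); print(inv(get_state()['position']))"
```

```text
clock: 10.0
position: [0.6118, 0.1282, 0.0484]
ee_rot: [0.0, 0.73, 0.684, 0.0]
contact_force: [0.2, -0.0, -2.6]
width: 0.0444
clock: 10.38
position: [0.612, 0.1305, 0.0484]
ee_rot: [0.0, 0.73, 0.684, -0.0]
contact_force: [-0.3, -3.4, -2.0]
width: 0.0445
t 10.38 p [0.612  0.1305 0.0484] phi -3.7 tilt [ 0.    -0.001 -1.   ] F [-0.3 -3.4 -2. ] w 0.0445 q6 0.16
[  0.5 122.4]
```

```bash
python3 -m jog '[0,0,1,0,0,0,0,0,1,0,0,0]'; python3 -m jog '[0,0,0,0,0,0,0,0,0,0,0,0,0,0,0,0,0,0]' 0.1;python3 -c "
from h import *
st()"; python3 -m jog '[0,0,-40,0,0,0,0,0,-90,0,0,0,0,0,-90,0,0,0]' 0; python3 -c "
from h import *
st(); go(.4469,.0516,.145,14.5)
snap('side','a8.png',(290,120,390,195),8)"
```

```text
clock: 10.62
position: [0.612, 0.1304, 0.0478]
ee_rot: [0.0, 0.73, 0.684, -0.0]
contact_force: [-1.7, -4.8, 2.0]
width: 0.0447
clock: 11.0
position: [0.6121, 0.1314, 0.0473]
ee_rot: [-0.0, 0.73, 0.684, 0.0]
contact_force: [0.1, 1.0, -1.3]
width: 0.077
t 11.0 p [0.6121 0.1314 0.0473] phi -3.7 tilt [ 0.     0.001 -1.   ] F [ 0.1  1.  -1.3] w 0.077 q6 0.16
clock: 11.38
position: [0.6151, 0.1316, 0.142]
ee_rot: [0.003, 0.73, 0.684, 0.004]
contact_force: [-0.1, -0.1, -0.9]
width: 0.0855
t 11.38 p [0.6151 0.1316 0.142 ] phi -3.7 tilt [ 0.01   0.001 -1.   ] F [-0.1 -0.1 -0.9] w 0.0855 q6 0.16
shift [ -90.7 -162.6   -4.8] rot [  0.6  -0.  -18.2]
```

View pics/a8.png

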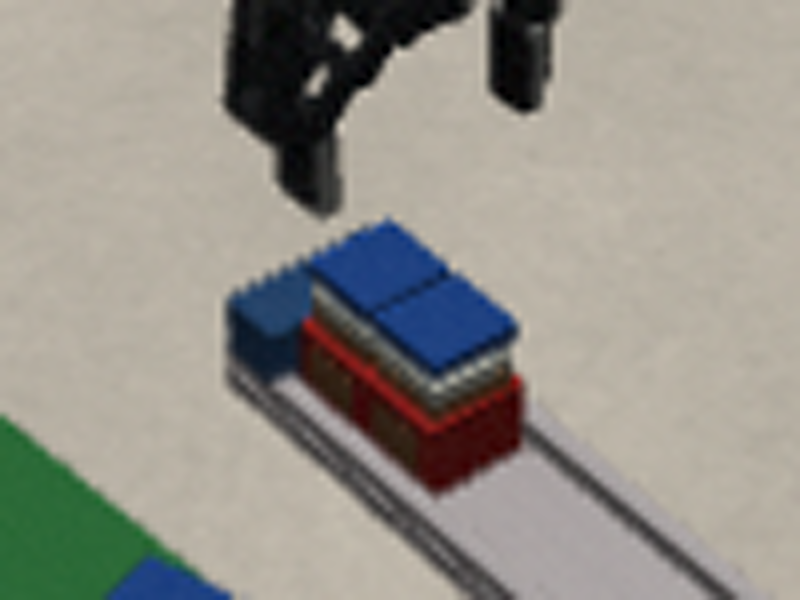

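Pack one stands square against the fixed stop (crop ~410,360). Next is the middle pack.

```bash
python3 -m jog '[-91,-163,0,0,0,-9,-91,-163,0,0,0,-18,-91,-163,0,0,0,-18,-91,-163,0,0,0,-18,-91,-163,0,0,0,-18,-91,-163,0,0,0,-18]' 0; python3 -c "
from h import *
st()
d=snap('top','a9.png',(190,90,510,240),2.5)
m,b=blobs(d,(100,90,50),(125,255,255))
for s,c,r,_,_ in b: print(c,r[2],cast(d,[c],.07)[0])
d=snap('side','a9s.png',(280,130,440,290),4)
go(.4469,.0516,.038,14.5)"
```

```text
clock: 12.18
position: [0.4448, 0.051, 0.1372]
ee_rot: [0.0, 0.614, 0.789, 0.0]
contact_force: [-0.1, -0.1, 1.1]
width: 0.0857
t 12.18 p [0.4448 0.051  0.1372] phi 14.3 tilt [ 0.001  0.    -1.   ] F [-0.1 -0.1  1.1] w 0.0857 q6 -0.29
[380.59302326 135.04651163] 90.0 [ 0.58270434 -0.14149704  0.07      ]
[414.37383178 191.8317757 ] 26.56505012512207 [ 0.44741889 -0.21205781  0.07      ]
[312.82222222 196.86666667] 0.0 [0.44221445 0.01991807 0.07      ]
[287.57142857 204.0952381 ] 90.0 [0.4272979  0.07750151 0.07      ]
[196.9755102  275.31020408] 15.255120277404785 [0.27418881 0.2812015  0.07      ]
[ 81.5184466  381.19514563] 59.74356460571289 [0.05424463 0.53106129 0.07      ]
shift [-0.1  2.4 99.1] rot [ 0.  -0.  -0.2]
```

View pics/a9s.png

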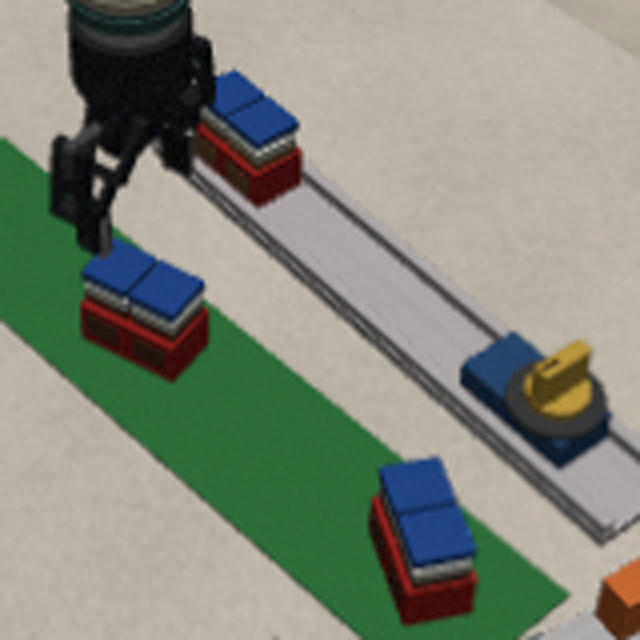

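The middle pack (crop ~145,310) is in the same place, under the jaws.

```bash
python3 -m jog '[0,2,50,0,0,0,0,2,80,0,0,0,0,2,99,0,0,0,0,2,99,0,0,0]' 0; python3 -m jog '[0,0,0,0,0,0,0,0,0,0,0,0,0,0,0,0,0,0,0,0,0,0,0,0,0,0,0,0,0,0]' 1 60; python3 -c "
from h import *
st()"; python3 -m jog '[0,0,-40,0,0,0,0,0,-80,0,0,0,0,0,-100,0,0,0,0,0,-100,0,0,0]'; python3 -c "
from h import *
st(); p=rk(.5,38); print(p); go(p[0],p[1],.14,-3.7)"
```

```text
clock: 12.78
position: [0.4448, 0.0515, 0.0369]
ee_rot: [-0.001, 0.614, 0.79, -0.001]
contact_force: [0.0, -0.7, -0.6]
width: 0.0854
clock: 13.4
position: [0.4464, 0.0513, 0.0395]
ee_rot: [0.001, 0.614, 0.789, 0.001]
contact_force: [0.7, 0.1, 6.0]
width: 0.0447
t 13.4 p [0.4464 0.0513 0.0395] phi 14.3 tilt [ 0.003  0.    -1.   ] F [0.7 0.1 6. ] w 0.0447 q6 -0.29
clock: 13.9
position: [0.4462, 0.0512, 0.1397]
ee_rot: [0.002, 0.614, 0.789, 0.001]
contact_force: [-0.1, 0.0, -2.0]
width: 0.0448
t 13.9 p [0.4462 0.0512 0.1397] phi 14.3 tilt [ 0.004 -0.    -1.   ] F [-0.1  0.  -2. ] w 0.0448 q6 -0.29
[0.60620098 0.04624851]
shift [-44.2 153.9   0.4] rot [ 0.2  0.  18. ]
```

```bash
python3 -m jog '[-44,154,0,0,0,9,-44,154,0,0,0,18,-44,154,0,0,0,18,-44,154,0,0,0,18,-44,154,0,0,0,18]'; python3 -c "
from h import *
st(); p=rk(.5,37); go(p[0],p[1],.06,-3.7)
snap('side','a10.png',(260,100,420,220),5)"
```

```text
clock: 14.52
position: [0.6034, 0.0466, 0.1364]
ee_rot: [-0.002, 0.73, 0.684, -0.002]
contact_force: [-1.3, 0.3, -1.7]
width: 0.0447
t 14.53 p [0.6034 0.0466 0.1364] phi -3.7 tilt [-0.005  0.    -1.   ] F [-1.3  0.3 -1.7] w 0.0447 q6 0.03
shift [-1.2  3.2 76.3] rot [-0.3  0.  -0. ]
```

View pics/a10.png

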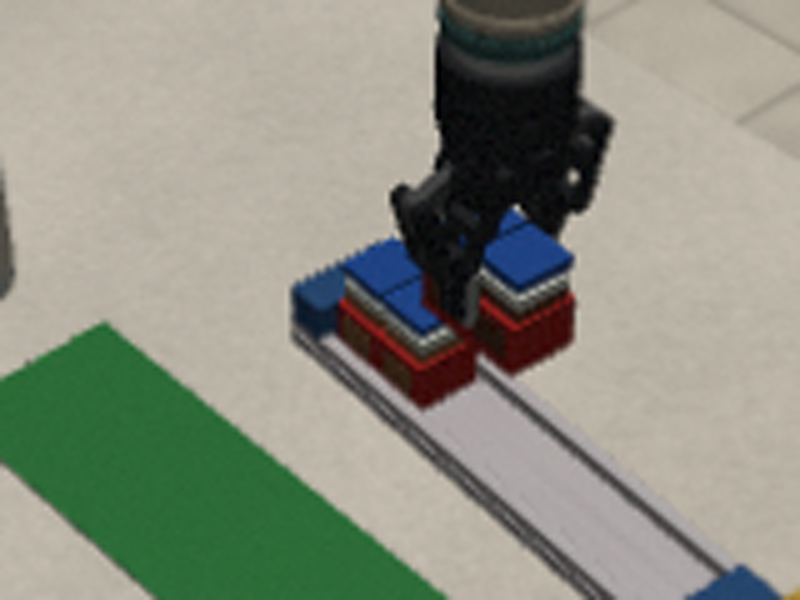

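```bash
python3 -m jog '[-1,1,30,0,0,0,-1,1,60,0,0,0,-1,1,76,0,0,0,-1,1,76,0,0,0]'; python3 -c "
from h import *
st(); print(inv(get_state()['position']))
snap('side','a11.png',(290,120,390,195),8)"
```

```text
clock: 15.08
position: [0.6048, 0.0456, 0.0614]
ee_rot: [-0.001, 0.73, 0.684, -0.001]
contact_force: [-0.2, -0.4, -1.5]
width: 0.0447
t 15.07 p [0.6048 0.0456 0.0614] phi -3.7 tilt [-0.003  0.    -1.   ] F [-0.2 -0.4 -1.5] w 0.0447 q6 0.03
[-0.9 37.2]
```

View pics/a11.png

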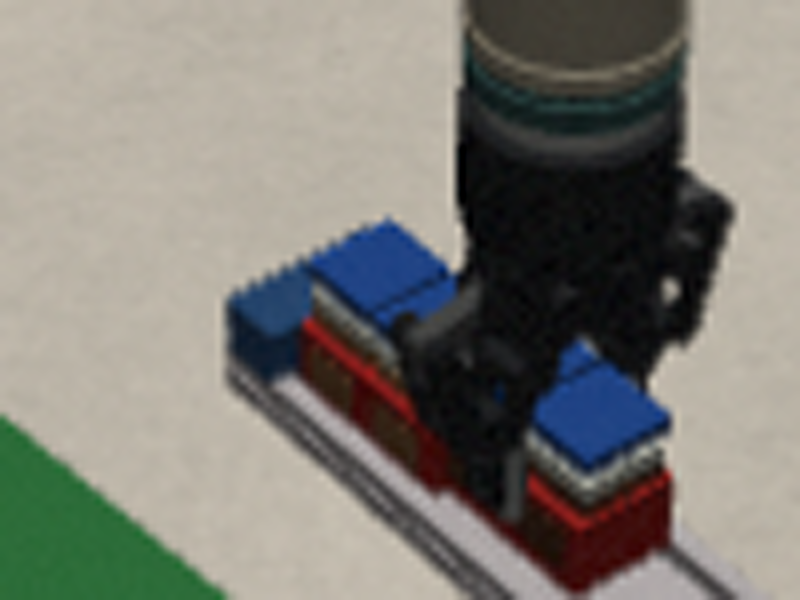

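Clear of pack one (whose lower edge is at crop ~440,485). Shift +1 mm across and lower.

```bash
python3 -m jog '[0,1,0,0,0,0,0,1.2,7,0,0,0,0,1.2,13,0,0,0,0,1.2,13,0,0,0]';python3 -m jog '[2,0,1,0,0,0,4,0,1,0,0,0,6,0,1,0,0,0,6,0,1,0,0,0]'; python3 -c "
from h import *
st(); print(inv(get_state()['position']))"
```

```text
clock: 15.62
position: [0.6069, 0.0454, 0.0486]
ee_rot: [-0.001, 0.73, 0.684, -0.001]
contact_force: [-0.3, 0.1, -1.7]
width: 0.0446
clock: 16.12
position: [0.608, 0.0516, 0.0484]
ee_rot: [0.0, 0.73, 0.684, 0.0]
contact_force: [0.1, 0.2, -1.4]
width: 0.0447
t 16.12 p [0.608  0.0516 0.0484] phi -3.7 tilt [ 0.  0. -1.] F [ 0.1  0.2 -1.4] w 0.0447 q6 0.04
[ 2.  43.4]
```

```bash
python3 -m jog '[1,-1,1,0,0,0,2.5,-1.5,2,0,0,0,2.5,-1.5,2,0,0,0,2.5,-1.5,2,0,0,0]'; python3 -c "
from h import *
st(); print(inv(get_state()['position']))"
```

```text
clock: 16.62
position: [0.6074, 0.0517, 0.047]
ee_rot: [0.002, 0.73, 0.684, -0.0]
contact_force: [-0.3, -8.0, 0.6]
width: 0.0448
t 16.62 p [0.6074 0.0517 0.047 ] phi -3.7 tilt [ 0.002 -0.004 -1.   ] F [-0.3 -8.   0.6] w 0.0448 q6 0.04
[ 1.4 43.6]
```

```bash
python3 -m jog '[0,0,1,0,0,0,0,0,1,0,0,0]'; python3 -m jog '[0,0,0,0,0,0,0,0,0,0,0,0,0,0,0,0,0,0]' 0.1;python3 -m jog '[0,0,-40,0,0,0,0,0,-90,0,0,0,0,0,-90,0,0,0]' 0; python3 -c "
from h import *
st(); 
d=snap('top','a12.png',(190,90,510,240),2.5)
m,b=blobs(d,(100,90,50),(125,255,255))
for s,c,r,cc,mm in b:
    ys,xs=np.nonzero(mm); P=cast(d,np.c_[xs,ys],.07)[:,:2]; w,v=np.linalg.eigh(np.cov(P.T)); v=v[:,1]*np.sign(v[1,1]); print(c,P.mean(0),'tilt',np.degrees(np.arctan2(v[0],v[1])),w**.5)
snap('side','a12s.png',(260,100,420,220),5)
go(.4474,-.212,.145,-28.6)"
```

```text
clock: 16.88
position: [0.6073, 0.0518, 0.046]
ee_rot: [0.002, 0.73, 0.684, -0.001]
contact_force: [0.6, -7.2, 1.5]
width: 0.0446
clock: 17.25
position: [0.6066, 0.0544, 0.0454]
ee_rot: [-0.0, 0.73, 0.684, 0.0]
contact_force: [0.4, 0.1, -1.1]
width: 0.0767
clock: 17.62
position: [0.6096, 0.0543, 0.1398]
ee_rot: [0.003, 0.73, 0.684, 0.004]
contact_force: [-0.5, -0.3, -0.1]
width: 0.0856
t 17.62 p [0.6096 0.0543 0.1398] phi -3.7 tilt [ 0.01  0.   -1.  ] F [-0.5 -0.3 -0.1] w 0.0856 q6 0.04
[380.57480315 135.12992126] [ 0.58253336 -0.14144722] tilt 88.19921508796556 [0.00929622 0.01323639]
[414.47180451 191.80451128] [ 0.44749971 -0.21228299] tilt 27.16198347137598 [0.01116441 0.02106757]
shift [-276.  -141.4   -9.6] rot [ 0.  -0.  24.9]
```

View pics/a12s.png

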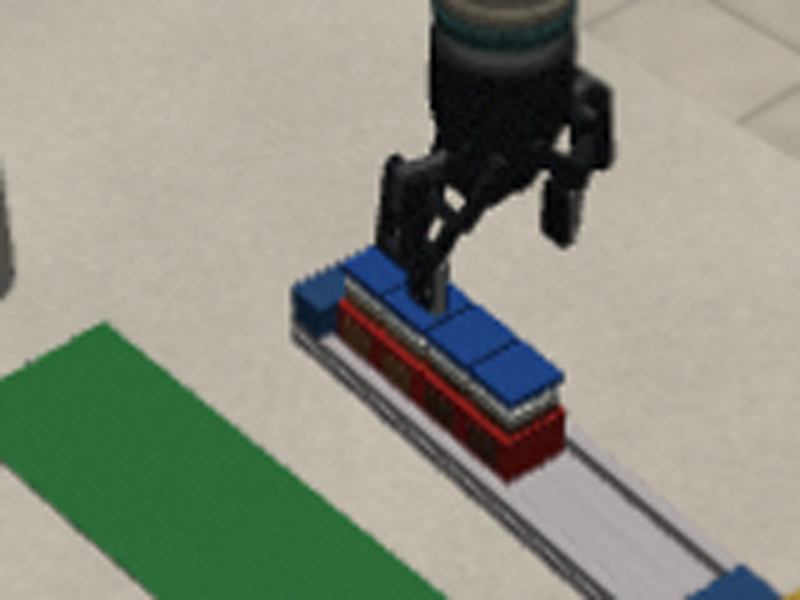

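View pics/a12.png

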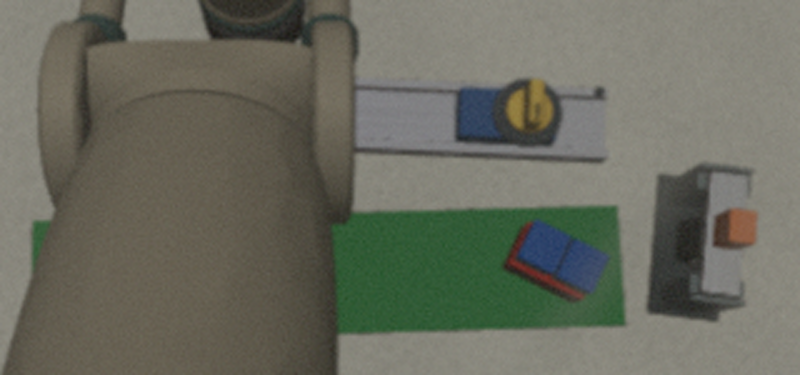

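Packs one and two sit in contact in the channel. The third pack (top crop ~560,260) is unmoved.

```bash
python3 -m jog '[-276,-141,0,0,0,8,-276,-141,0,0,0,16,-276,-141,0,0,0,24,-276,-141,0,0,0,24,-276,-141,0,0,0,24,-276,-141,0,0,0,24,-276,-141,0,0,0,24,-276,-141,0,0,0,24]' 0; python3 -c "
from h import *
st()
snap('side','a13.png',(340,150,500,310),4)
go(.4474,-.212,.038,-27.7)"
```

```text
clock: 18.73
position: [0.4481, -0.2108, 0.1346]
ee_rot: [-0.001, 0.856, 0.518, -0.0]
contact_force: [0.1, -0.4, -0.3]
width: 0.0855
t 18.73 p [ 0.4481 -0.2108  0.1346] phi -27.6 tilt [-0.001  0.001 -1.   ] F [ 0.1 -0.4 -0.3] w 0.0855 q6 -0.1
shift [-1.5 -0.2 96.8] rot [-0.1 -0.   0.1]
```

View pics/a13.png

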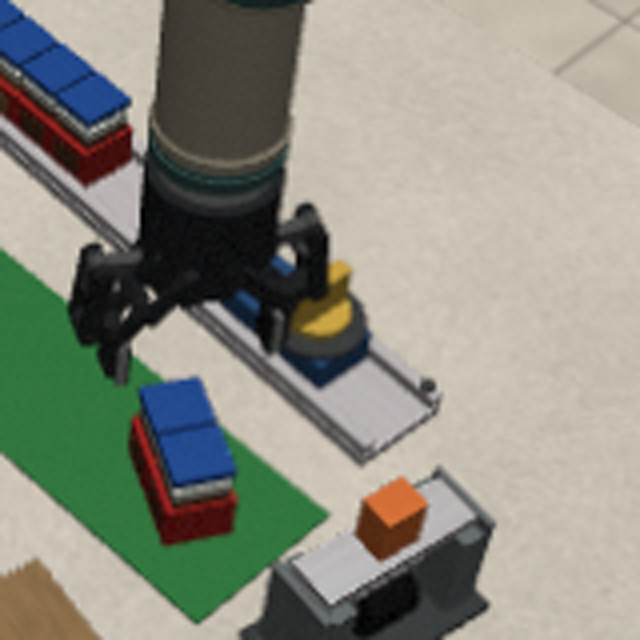

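```bash
python3 -m jog '[-1,0,50,0,0,0,-1,0,80,0,0,0,-1,0,97,0,0,0,-1,0,97,0,0,0]' 0; python3 -m jog '[0,0,0,0,0,0,0,0,0,0,0,0,0,0,0,0,0,0,0,0,0,0,0,0,0,0,0,0,0,0]' 1 60; python3 -c "
from h import *
st()"; python3 -m jog '[0,0,-40,0,0,0,0,0,-80,0,0,0,0,0,-100,0,0,0,0,0,-100,0,0,0]'; python3 -c "
from h import *
st(); p=rk(.5,-42); print(p); go(p[0],p[1],.14,-3.7)"
```

```text
clock: 19.27
position: [0.447, -0.2114, 0.037]
ee_rot: [-0.002, 0.855, 0.518, -0.001]
contact_force: [0.2, 1.3, -0.3]
width: 0.0854
clock: 19.9
position: [0.4483, -0.2135, 0.0395]
ee_rot: [0.001, 0.856, 0.517, 0.001]
contact_force: [0.6, 1.7, 6.2]
width: 0.0443
t 19.9 p [ 0.4483 -0.2135  0.0395] phi -27.8 tilt [ 0.002 -0.001 -1.   ] F [0.6 1.7 6.2] w 0.0443 q6 -0.1
clock: 20.4
position: [0.448, -0.2137, 0.1396]
ee_rot: [0.002, 0.856, 0.517, 0.001]
contact_force: [0.5, -0.5, -2.1]
width: 0.0449
t 20.4 p [ 0.448  -0.2137  0.1396] phi -27.8 tilt [ 0.003 -0.002 -1.   ] F [ 0.5 -0.5 -2.1] w 0.0449 q6 -0.1
[ 0.60075975 -0.03356623]
shift [230.5  51.3  -0.3] rot [  0.2   0.1 -24.1]
```

```bash
python3 -m jog '[230,51,0,0,0,-8,230,51,0,0,0,-16,230,51,0,0,0,-24,230,51,0,0,0,-24,230,51,0,0,0,-24,230,51,0,0,0,-24,230,51,0,0,0,-24]'; python3 -c "
from h import *
st(); p=rk(.5,-42); go(p[0],p[1],.06,-3.7)
snap('side','a14.png',(300,120,460,240),5)"
```

```text
clock: 21.28
position: [0.5982, -0.0343, 0.1375]
ee_rot: [-0.001, 0.73, 0.683, -0.001]
contact_force: [-1.1, -0.1, -2.2]
width: 0.0444
t 21.27 p [ 0.5982 -0.0343  0.1375] phi -3.8 tilt [-0.002  0.    -1.   ] F [-1.1 -0.1 -2.2] w 0.0444 q6 -0.11
shift [ 0.9  2.6 77.5] rot [-0.1  0.  -0.1]
```

View pics/a14.png

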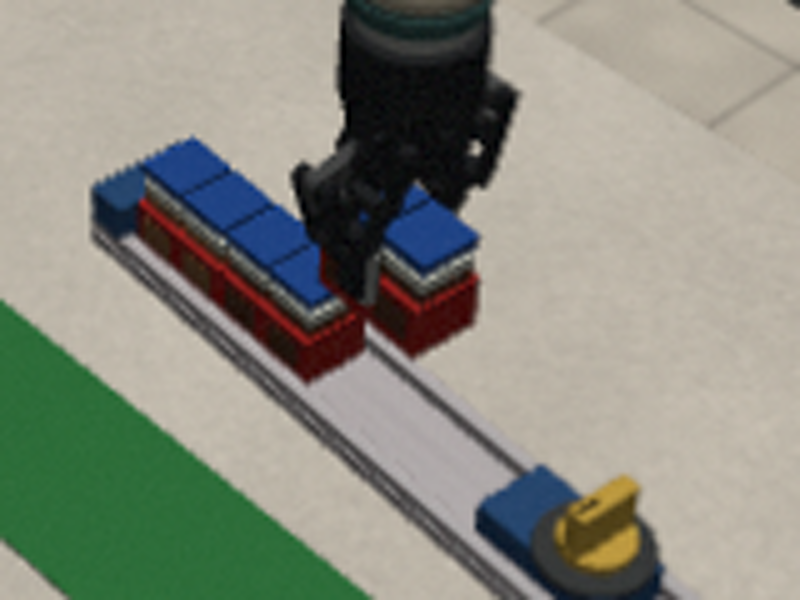

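```bash
python3 -m jog '[1,1.5,30,0,0,0,1,1.5,60,0,0,0,1,1.5,76,0,0,0,1,1.5,76,0,0,0,1,1.5,76,0,0,0]'; python3 -c "
from h import *
st(); print(inv(get_state()['position']))
snap('side','a15.png',(320,130,420,205),8)"
```

```text
clock: 21.95
position: [0.602, -0.0328, 0.0634]
ee_rot: [0.001, 0.73, 0.683, 0.001]
contact_force: [0.7, -1.2, -1.7]
width: 0.0446
t 21.95 p [ 0.602  -0.0328  0.0634] phi -3.8 tilt [ 0.002 -0.    -1.   ] F [ 0.7 -1.2 -1.7] w 0.0446 q6 -0.1
[  1.7 -41.2]
```

View pics/a15.png

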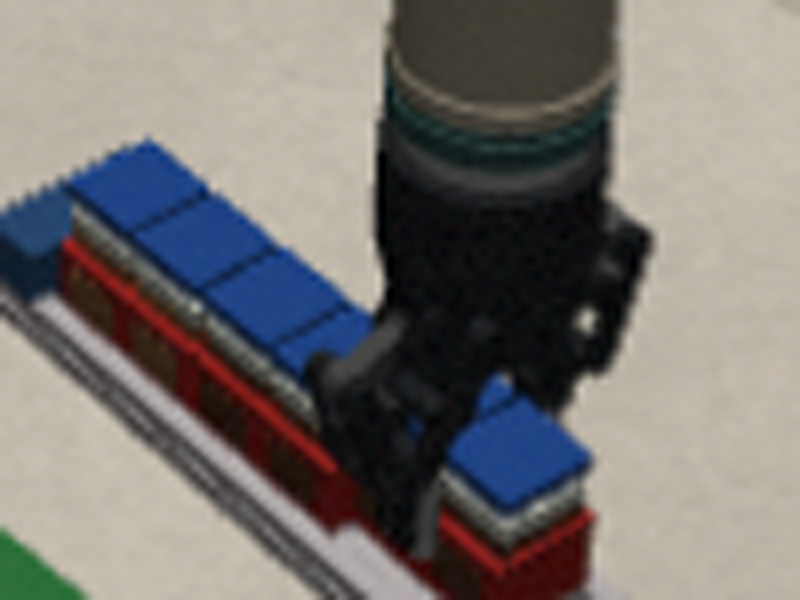

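```bash
python3 -m jog '[0,-1,0,0,0,0,0,-1,8,0,0,0,0,-1,15,0,0,0,0,-1,15,0,0,0]'; python3 -c "
from h import *
st(); print(inv(get_state()['position']))";python3 -m jog '[2,0,1,0,0,0,4,0,1,0,0,0,6,0,1,0,0,0,8,0,1,0,0,0,9.5,0,1,0,0,0,9.5,0,1,0,0,0]'; python3 -c "
from h import *
st(); print(inv(get_state()['position']))"
```

```text
clock: 22.5
position: [0.5994, -0.0322, 0.0463]
ee_rot: [-0.001, 0.73, 0.684, -0.001]
contact_force: [0.5, -0.3, -2.1]
width: 0.0448
t 22.5 p [ 0.5994 -0.0322  0.0463] phi -3.7 tilt [-0.002  0.    -1.   ] F [ 0.5 -0.3 -2.1] w 0.0448 q6 -0.1
[ -1.  -40.7]
clock: 23.25
position: [0.6008, -0.0242, 0.0465]
ee_rot: [0.001, 0.729, 0.684, -0.001]
contact_force: [-0.7, -4.5, -2.1]
width: 0.0443
t 23.25 p [ 0.6008 -0.0242  0.0465] phi -3.7 tilt [ 0.    -0.003 -1.   ] F [-0.7 -4.5 -2.1] w 0.0443 q6 -0.09
[ -0.1 -32.6]
```

```bash
python3 -m jog '[0,0,1,0,0,0,0,0,1.5,0,0,0,0,0,1.5,0,0,0]'; python3 -m jog '[0,0,0,0,0,0,0,0,0,0,0,0,0,0,0,0,0,0]' 0.1;python3 -m jog '[0,0,-40,0,0,0,0,0,-90,0,0,0,0,0,-100,0,0,0]' 0; python3 -c "
from h import *
st(); go(.589,-.1955,.15,86.1)
snap('side','a16.png',(300,120,460,240),5)"
```

```text
clock: 23.62
position: [0.601, -0.0242, 0.0456]
ee_rot: [0.001, 0.729, 0.684, -0.001]
contact_force: [-1.8, -5.5, 1.0]
width: 0.0449
clock: 24.0
position: [0.6009, -0.0225, 0.0449]
ee_rot: [-0.0, 0.73, 0.684, 0.0]
contact_force: [0.5, 0.5, -0.6]
width: 0.0772
clock: 24.38
position: [0.6031, -0.0229, 0.1486]
ee_rot: [0.003, 0.73, 0.684, 0.002]
contact_force: [0.4, -0.5, 0.0]
width: 0.0854
t 24.38 p [ 0.6031 -0.0229  0.1486] phi -3.7 tilt [ 0.007 -0.001 -1.   ] F [ 0.4 -0.5  0. ] w 0.0854 q6 -0.09
shift [-173.2   -2.8   -1.4] rot [  0.3   0.3 -89.8]
```

View pics/a16.png

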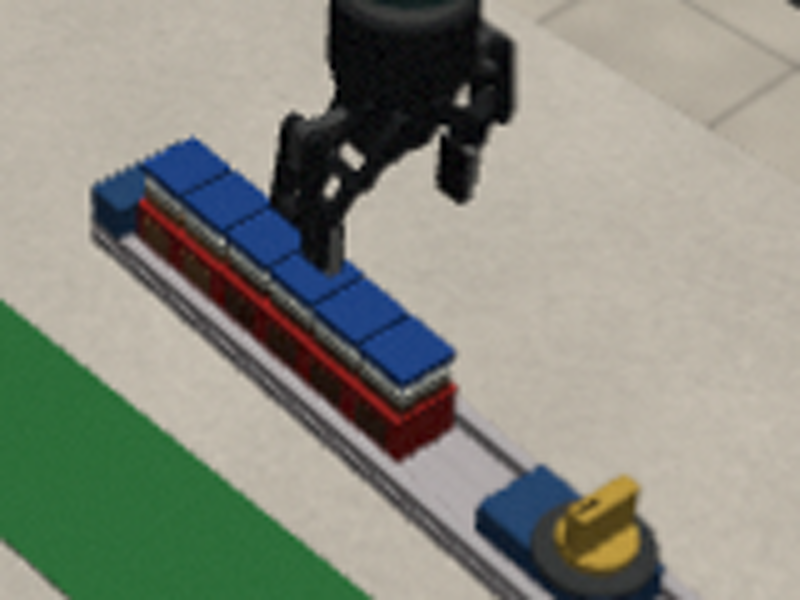

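All three packs stand in the row with the lids proud. Now back to the knob.

```bash
python3 -m jog '[-173,-3,-10,0,0,-10,-173,-3,-10,0,0,-20,-173,-3,-10,0,0,-30,-173,-3,-10,0,0,-40,-173,-3,-10,0,0,-50,-173,-3,-10,0,0,-60,-173,-3,0,0,0,-70,-173,-3,0,0,0,-80,-173,-3,0,0,0,-90,-173,-3,0,0,0,-90]' 0.4; python3 -c "
from h import *
st(); go(.589,-.1955,.078,86.1)
snap('side','a17.png',(340,130,500,250),5)"
```

```text
clock: 25.68
position: [0.5856, -0.1948, 0.1431]
ee_rot: [-0.001, 0.034, 0.999, 0.001]
contact_force: [-0.2, -0.3, -0.0]
width: 0.0513
t 25.68 p [ 0.5856 -0.1948  0.1431] phi 86.1 tilt [-0.003  0.001 -1.   ] F [-0.2 -0.3 -0. ] w 0.0513 q6 -1.94
shift [-3.6 -0.6 65.1] rot [ 0.1 -0.2  0. ]
```

View pics/a17.png

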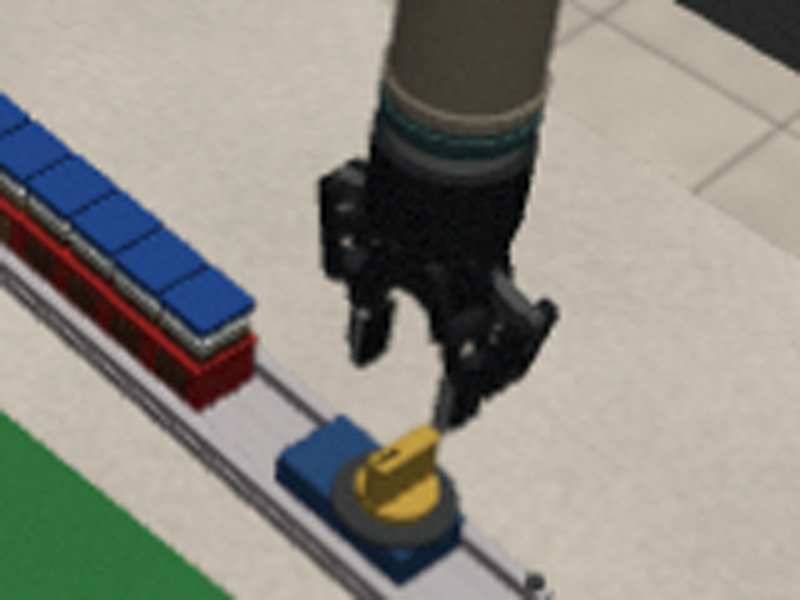

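```bash
python3 -m jog '[-2.5,-0.5,30,0,0,0,-2.5,-0.5,65,0,0,0,-2.5,-0.5,65,0,0,0]' 0.4; python3 -m jog '[0,0,0,0,0,0,0,0,0,0,0,0,0,0,0,0,0,0,0,0,0,0,0,0]' 1 40; python3 -c "
from h import *
st()"; python3 -m jog '[0,15,0,0,0,0,0,30,0,0,0,0,0,45,0,0,0,0,0,57,0,0,0,0,0,57,0,0,0,0]';python3 -c "
from h import *
st(); print(inv(get_state()['position']))"
```

```text
clock: 26.1
position: [0.5865, -0.1948, 0.0767]
ee_rot: [-0.003, 0.034, 0.999, 0.002]
contact_force: [0.1, 0.4, -0.6]
width: 0.051
clock: 26.6
position: [0.59, -0.1962, 0.0815]
ee_rot: [0.002, 0.033, 0.999, -0.0]
contact_force: [0.2, 0.2, 6.0]
width: 0.0131
t 26.6 p [ 0.59   -0.1962  0.0815] phi 86.2 tilt [ 0.003 -0.001 -1.   ] F [0.2 0.2 6. ] w 0.0131 q6 -1.94
clock: 27.22
position: [0.5939, -0.1389, 0.0815]
ee_rot: [0.002, 0.032, 0.999, -0.0]
contact_force: [1.3, 0.8, 5.2]
width: 0.0131
t 27.23 p [ 0.5939 -0.1389  0.0815] phi 86.3 tilt [ 0.004 -0.001 -1.   ] F [1.3 0.8 5.2] w 0.0131 q6 -1.85
[   0.9 -147.6]
```

```bash
python3 -m jog '[0,2,0,0,0,0,0,4,0,0,0,0,0,6,0,0,0,0,0,6,0,0,0,0]';python3 -m jog '[0,1,0,0,0,0,0,2,0,0,0,0,0,2,0,0,0,0]';python3 -c "
from h import *
st(); print(inv(get_state()['position']))
snap('side','a18.png',(340,130,480,235),5.7)"
```

```text
clock: 27.72
position: [0.5943, -0.1345, 0.0815]
ee_rot: [0.002, 0.032, 0.999, -0.001]
contact_force: [-0.5, -2.1, 5.8]
width: 0.0131
clock: 28.1
position: [0.5944, -0.1327, 0.0815]
ee_rot: [0.002, 0.032, 0.999, -0.002]
contact_force: [-0.6, -2.5, 4.6]
width: 0.0131
t 28.1 p [ 0.5944 -0.1327  0.0815] phi 86.3 tilt [ 0.003 -0.003 -1.   ] F [-0.6 -2.5  4.6] w 0.0131 q6 -1.84
[   0.9 -141.3]
```

View pics/a18.png

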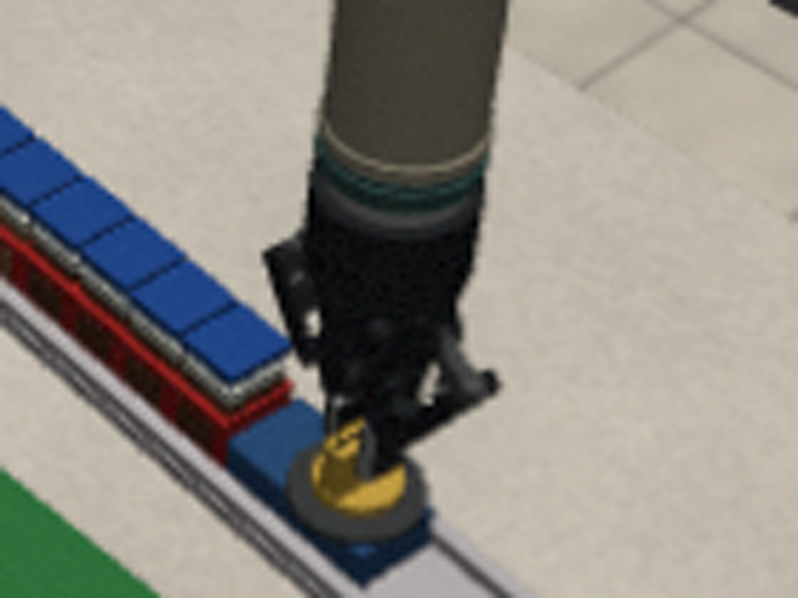

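```bash
for i in 1 2 3; do python3 -m jog '[0,1,0,0,0,0,0,1,0,0,0,0]'; done
```

```text
clock: 28.4
position: [0.5945, -0.1317, 0.0815]
ee_rot: [0.002, 0.032, 0.999, -0.002]
contact_force: [-0.6, -2.4, 5.2]
width: 0.0131
clock: 28.65
position: [0.5945, -0.1307, 0.0815]
ee_rot: [0.002, 0.032, 0.999, -0.002]
contact_force: [-0.3, -3.1, 5.4]
width: 0.0133
clock: 28.9
position: [0.5946, -0.1299, 0.0815]
ee_rot: [0.002, 0.032, 0.999, -0.002]
contact_force: [-0.5, -3.5, 5.4]
width: 0.0131
```

```bash
for i in 1 2 3; do python3 -m jog '[0,1,0,0,0,0,0,1,0,0,0,0]'; done; python3 -c "
from h import *
print(inv(get_state()['position']))"
```

```text
clock: 29.15
position: [0.5946, -0.1298, 0.0815]
ee_rot: [0.002, 0.032, 0.999, -0.003]
contact_force: [-1.6, -6.1, 6.0]
width: 0.0131
clock: 29.4
position: [0.5946, -0.1297, 0.0815]
ee_rot: [0.002, 0.032, 0.999, -0.003]
contact_force: [-1.0, -7.8, 5.3]
width: 0.0129
clock: 29.65
position: [0.5946, -0.1296, 0.0815]
ee_rot: [0.002, 0.032, 0.999, -0.004]
contact_force: [-1.0, -9.5, 4.7]
width: 0.0135
[   0.9 -138.2]
```

Stop position froze while the force rose to 9.5 N, so it is snug. Turning the knob clockwise.

```bash
python3 -m jog '[0,0,0,0,0,10,0,0,0,0,0,20,0,0,0,0,0,30,0,0,0,0,0,40,0,0,0,0,0,50,0,0,0,0,0,60,0,0,0,0,0,70,0,0,0,0,0,77,0,0,0,0,0,77,0,0,0,0,0,77]' - 60; python3 -c "
from h import *
st();print(inv(get_state()['position']), get_state()['moment'])"
```

```text
clock: 30.9
position: [0.5944, -0.1299, 0.0816]
ee_rot: [0.004, 0.647, 0.762, -0.002]
contact_force: [-2.0, -11.0, 5.8]
width: 0.0126
t 30.9 p [ 0.5944 -0.1299  0.0816] phi 9.4 tilt [ 0.003 -0.009 -1.   ] F [ -2.  -11.    5.8] w 0.0126 q6 -0.48
[   0.7 -138.5] [-1.71149175  0.41590257 -0.08406933]
```

```bash
python3 -m jog '[0,0,0,0,0,3,0,0,0,0,0,5,0,0,0,0,0,5,0,0,0,0,0,5]'; python3 -c "
from h import *
st();print(get_state()['moment'])"; python3 -m jog '[0,0,0,0,0,3,0,0,0,0,0,5,0,0,0,0,0,5,0,0,0,0,0,5]'; python3 -c "
from h import *
st();print(get_state()['moment'])"
```

```text
clock: 31.4
position: [0.5944, -0.1299, 0.0816]
ee_rot: [0.004, 0.679, 0.734, -0.003]
contact_force: [-2.0, -9.9, 6.0]
width: 0.0126
t 31.4 p [ 0.5944 -0.1299  0.0816] phi 4.5 tilt [ 0.002 -0.009 -1.   ] F [-2.  -9.9  6. ] w 0.0126 q6 -0.4
[-1.71955425  0.44807042  0.60595265]
clock: 31.9
position: [0.5943, -0.1292, 0.0817]
ee_rot: [0.004, 0.709, 0.705, -0.002]
contact_force: [-0.8, -8.8, 6.4]
width: 0.0129
t 31.9 p [ 0.5943 -0.1292  0.0817] phi -0.4 tilt [ 0.002 -0.009 -1.   ] F [-0.8 -8.8  6.4] w 0.0129 q6 -0.31
[-1.30961298  0.4065431   1.25922869]
```

End stop reached: the moment rises to 1.3 N m beyond 80°. Releasing and checking.

```bash
python3 -m jog '[0,-2,0,0,0,-5,0,-2,0,0,0,-5]'; python3 -m jog '[0,0,0,0,0,0,0,0,0,0,0,0,0,0,-40,0,0,0,0,0,-90,0,0,0,0,0,-150,0,0,0,0,0,-150,0,0,0]' 0.4;python3 -c "
from h import *
st()
snap('side','a19.png',(340,130,480,235),5.7)"
```

```text
clock: 32.15
position: [0.5941, -0.1286, 0.0816]
ee_rot: [0.005, 0.679, 0.734, -0.0]
contact_force: [1.9, -7.2, 3.1]
width: 0.0125
clock: 32.9
position: [0.5942, -0.1255, 0.2354]
ee_rot: [0.005, 0.68, 0.733, 0.002]
contact_force: [-0.2, 0.1, -0.7]
width: 0.0512
t 32.9 p [ 0.5942 -0.1255  0.2354] phi 4.3 tilt [ 0.011 -0.003 -1.   ] F [-0.2  0.1 -0.7] w 0.0512 q6 -0.4
```

View pics/a19.png

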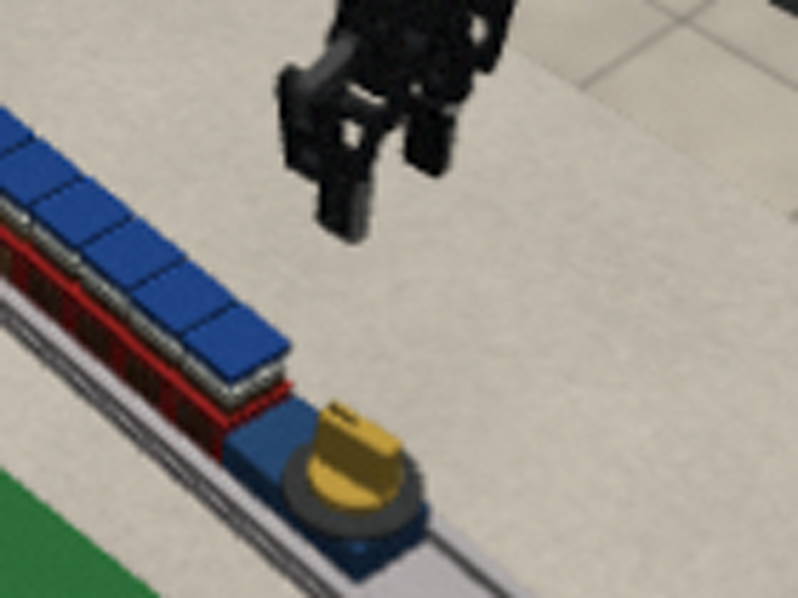

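```bash
python3 - <<'E'
from h import *
d=snap('top','a20.png',(330,90,510,225),4.4)
s=snap('side','a20s.png',(395,255,475,330),8)
E
```

```text
(no output)
```

View pics/a20.png

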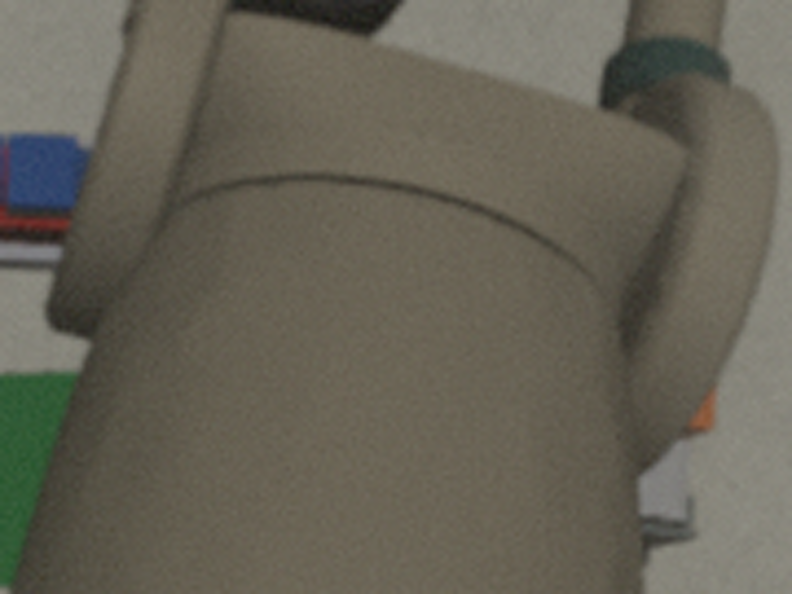

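View pics/a20s.png

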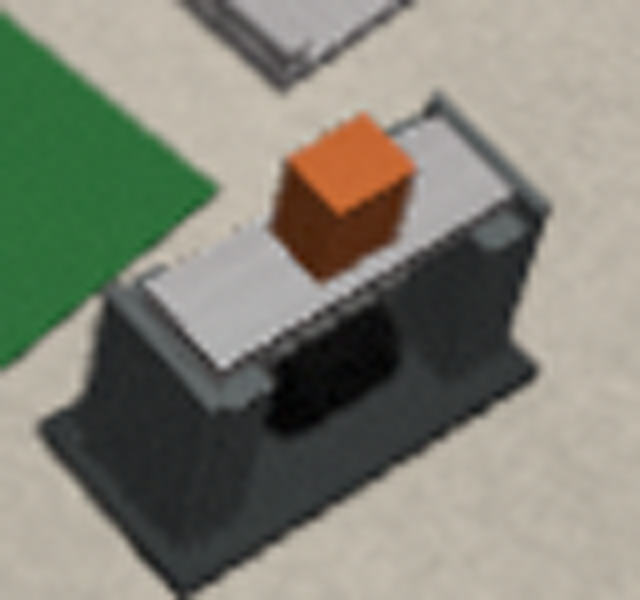

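```bash
python3 - <<'E'
from h import *
np.set_printoptions(precision=4,suppress=True)
d=get_image("side")
g=lambda l:[[395+p[0]/8-.45,255+p[1]/8-.45] for p in l]
H=cast(d,g([(363,113),(413,167),(340,213),(287,160)]),.126)[:,:2]
P=cast(d,g([(145,288),(224,368),(512,191),(437,118)]),.09)[:,:2]
for Q in(H,P):
    print(Q,Q.mean(0)); e=[Q[1]-Q[0],Q[2]-Q[1],Q[3]-Q[2],Q[0]-Q[3]]
    for v in e: print(np.linalg.norm(v),np.degrees(np.arctan2(v[1],v[0])))
E
```

```text
[[ 0.4753 -0.348 ]
 [ 0.4714 -0.3695]
 [ 0.4444 -0.3659]
 [ 0.4472 -0.3443]] [ 0.4596 -0.3569]
0.02185181790335192 -100.50610866390787
0.027159174257301036 172.40890944253582
0.02182153410926294 82.66566613870329
0.028368229799891963 -7.586590639414654
[[ 0.4076 -0.3327]
 [ 0.4041 -0.3654]
 [ 0.5105 -0.3815]
 [ 0.5147 -0.3501]] [ 0.4592 -0.3574]
0.03289729472922858 -96.10656377301045
0.10758506140018792 -8.584077736321156
0.03161848617007774 82.38172064412993
0.10848140665196024 170.75435791637676
```

```bash
python3 -c "
from h import *
go(.46,-.3557,.17,82.3)"
```

```text
shift [-220.9 -147.1   58.3] rot [ -0.1  -0.2 -78. ]
```

```bash
python3 -m jog '[-221,-147,0,0,0,-10,-221,-147,0,0,0,-20,-221,-147,0,0,0,-30,-221,-147,0,0,0,-40,-221,-147,0,0,0,-50,-221,-147,20,0,0,-60,-221,-147,50,0,0,-70,-221,-147,58,0,0,-78,-221,-147,58,0,0,-78,-221,-147,58,0,0,-78]' 0.3; python3 -c "
from h import *
st(); go(.46,-.3557,.112,82.3)
snap('side','a21.png',(375,205,495,325),5)
snap('top','a21t.png',(190,90,510,240),2.5)"
```

```text
clock: 34.35
position: [0.4613, -0.3563, 0.1713]
ee_rot: [-0.0, 0.068, 0.998, 0.0]
contact_force: [0.2, 0.8, 1.0]
width: 0.0599
t 34.35 p [ 0.4613 -0.3563  0.1713] phi 82.1 tilt [-0.001  0.001 -1.   ] F [0.2 0.8 1. ] w 0.0599 q6 -2.21
shift [ 1.4  0.3 59.3] rot [ 0.  -0.  -0.2]
```

View pics/a21.png

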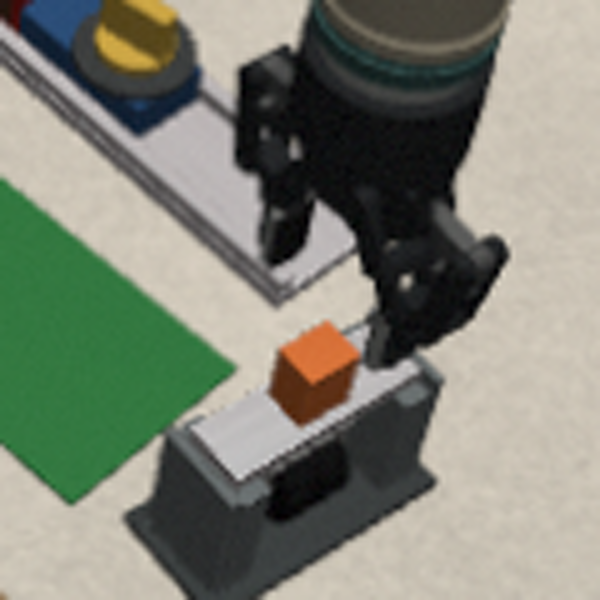

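View pics/a21t.png

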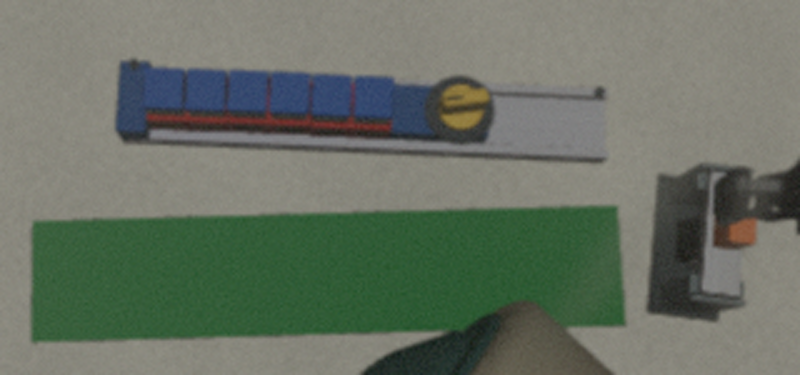

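Row is tight and the bar lies along the channel, so the clamp is locked. The jaws are above the orange handle (side crop ~315,370). Descending to grip.

```bash
python3 -m jog '[1,0,30,0,0,0,1,0,56,0,0,0,1,0,56,0,0,0]' 0.3; python3 -m jog '[0,0,0,0,0,0,0,0,0,0,0,0,0,0,0,0,0,0,0,0,0,0,0,0,0,0,0,0,0,0]' 1 90; python3 -c "
from h import *
st()
snap('side','a22.png',(375,205,495,325),5)"
```

```text
clock: 34.83
position: [0.4595, -0.3553, 0.1145]
ee_rot: [-0.001, 0.068, 0.998, 0.001]
contact_force: [-0.5, 0.3, -0.1]
width: 0.0597
clock: 35.45
position: [0.4612, -0.3569, 0.1175]
ee_rot: [0.001, 0.068, 0.998, -0.001]
contact_force: [0.2, 0.1, 6.3]
width: 0.0225
t 35.45 p [ 0.4612 -0.3569  0.1175] phi 82.2 tilt [ 0.003 -0.002 -1.   ] F [0.2 0.1 6.3] w 0.0225 q6 -2.21
```

View pics/a22.png

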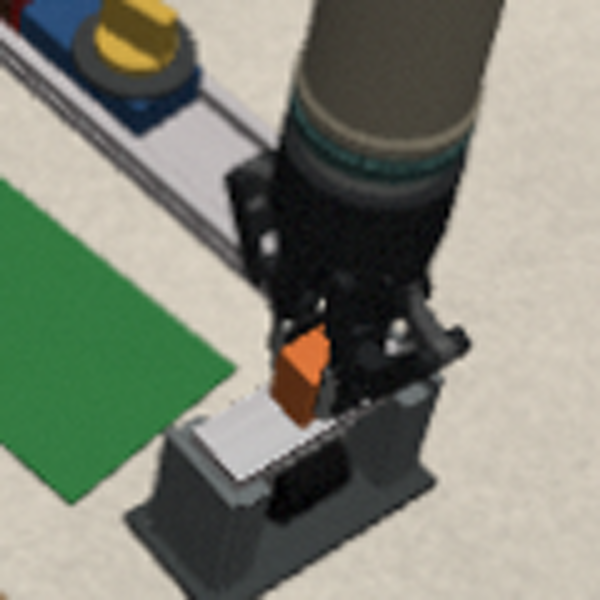

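```bash
python3 -m jog '[0,0,-20,0,0,0,0,0,-60,0,0,0,0,0,-110,0,0,0,0,0,-110,0,0,0]'; python3 -c "
from h import *
st(); p=rk(.5,-60); print(p); go(p[0],p[1],.2275,86.1)
snap('side','a23.png',(375,165,495,285),5)"
```

```text
clock: 36.0
position: [0.4622, -0.358, 0.23]
ee_rot: [0.003, 0.067, 0.998, -0.003]
contact_force: [-0.1, 0.2, -3.6]
width: 0.0223
t 36.0 p [ 0.4622 -0.358   0.23  ] phi 82.3 tilt [ 0.007 -0.006 -1.   ] F [-0.1  0.2 -3.6] w 0.0223 q6 -2.21
[ 0.59953548 -0.05152455]
shift [-94.8 322.2   1.5] rot [-0.3  0.4 -3.8]
```

View pics/a23.png

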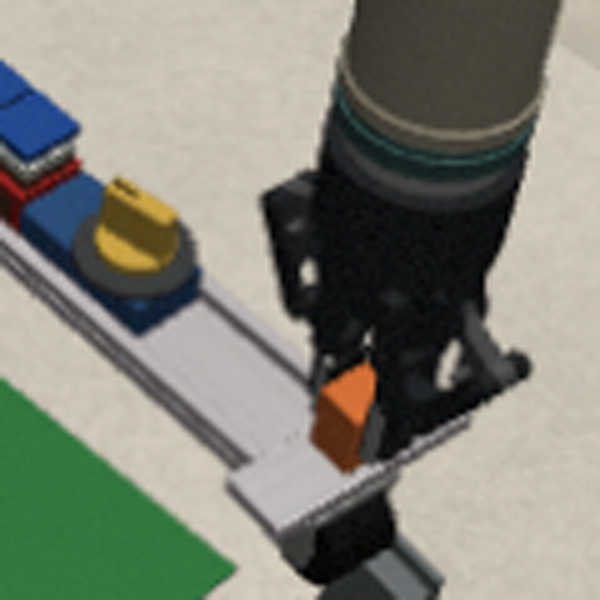

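The roller is lifted level in the grip. Moving it above the first lid at the sliding stop.

```bash
python3 -m jog '[-95,322,0,0,0,-4,-95,322,0,0,0,-4,-95,322,0,0,0,-4,-95,322,0,0,0,-4,-95,322,0,0,0,-4,-95,322,0,0,0,-4,-95,322,0,0,0,-4,-95,322,0,0,0,-4]'; python3 -c "
from h import *
st(); print(inv(get_state()['position'])); p=rk(.5,-60);go(p[0],p[1],.19,86.1)
snap('side','a24.png',(300,105,440,210),5.7)"
```

```text
clock: 37.05
position: [0.5968, -0.0505, 0.2242]
ee_rot: [-0.002, 0.033, 0.999, -0.0]
contact_force: [0.2, -0.1, -2.9]
width: 0.0225
t 37.05 p [ 0.5968 -0.0505  0.2242] phi 86.3 tilt [-0.003 -0.    -1.   ] F [ 0.2 -0.1 -2.9] w 0.0225 q6 -1.71
[ -2.3 -59.2]
shift [-3.  -0.8 34.2] rot [-0.  -0.2  0.2]
```

View pics/a24.png

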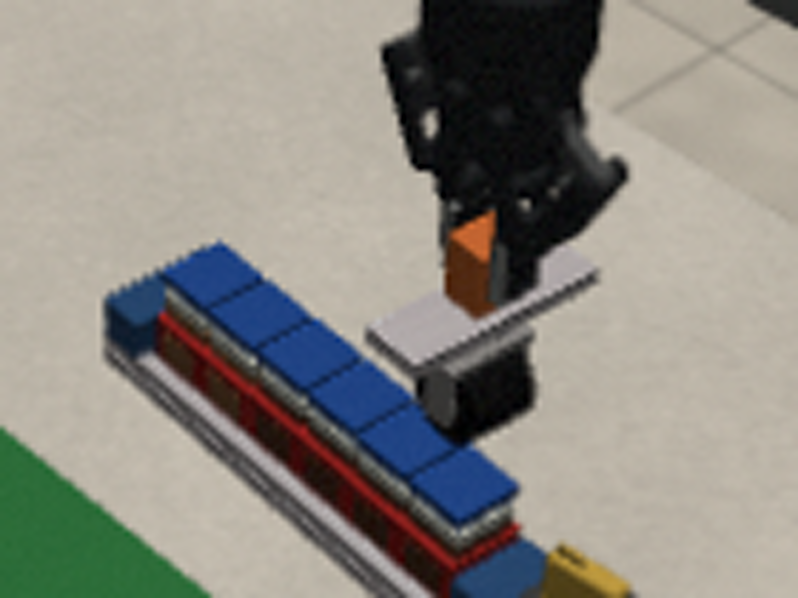

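```bash
python3 -m jog '[-1.5,-1,20,0,0,0,-1.5,-1,37,0,0,0,-1.5,-1,37,0,0,0,-1.5,-1,37,0,0,0]'; python3 -c "
from h import *
st(); print(inv(get_state()['position']))
snap('side','a25.png',(300,105,440,210),5.7)"
```

```text
clock: 37.6
position: [0.5995, -0.052, 0.1894]
ee_rot: [0.0, 0.033, 0.999, -0.0]
contact_force: [-0.6, 1.0, -3.1]
width: 0.0228
t 37.6 p [ 0.5995 -0.052   0.1894] phi 86.2 tilt [ 0.001 -0.    -1.   ] F [-0.6  1.  -3.1] w 0.0228 q6 -1.71
[  0.5 -60.5]
```

View pics/a25.png

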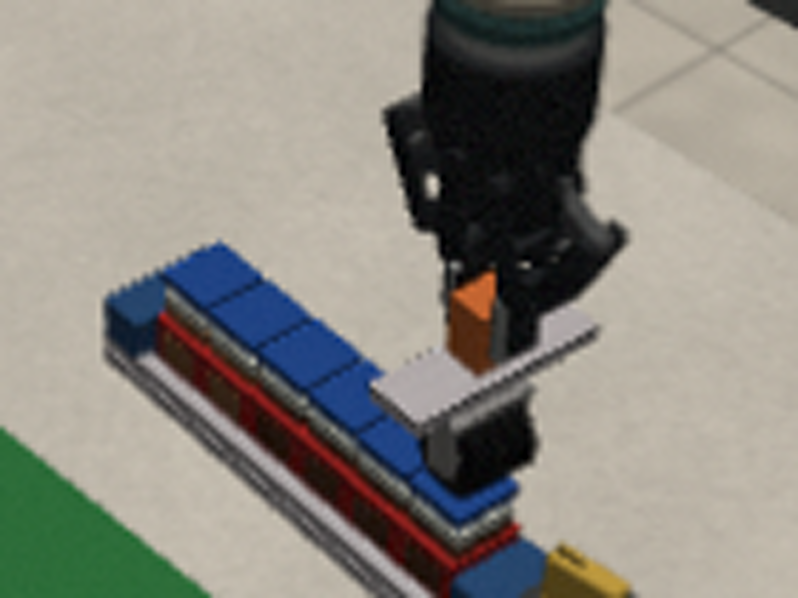

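```bash
python3 -m jog '[0,0,6,0,0,0,0,0,11,0,0,0,0,0,11,0,0,0]'; python3 -m jog '[0,0,2,0,0,0,0,0,4,0,0,0,0,0,6,0,0,0,0,0,6,0,0,0]';python3 -c "
from h import *
st(); print(inv(get_state()['position']))
snap('side','a26.png',(300,105,440,210),5.7)"
```

```text
clock: 38.02
position: [0.5997, -0.0512, 0.1783]
ee_rot: [0.001, 0.033, 0.999, -0.0]
contact_force: [0.6, 0.4, 2.3]
width: 0.0228
clock: 38.52
position: [0.5997, -0.0511, 0.1721]
ee_rot: [0.001, 0.033, 0.999, 0.0]
contact_force: [-0.6, -0.3, 4.1]
width: 0.0227
t 38.52 p [ 0.5997 -0.0511  0.1721] phi 86.3 tilt [ 0.001 -0.    -1.   ] F [-0.6 -0.3  4.1] w 0.0227 q6 -1.71
[  0.6 -59.6]
```

View pics/a26.png

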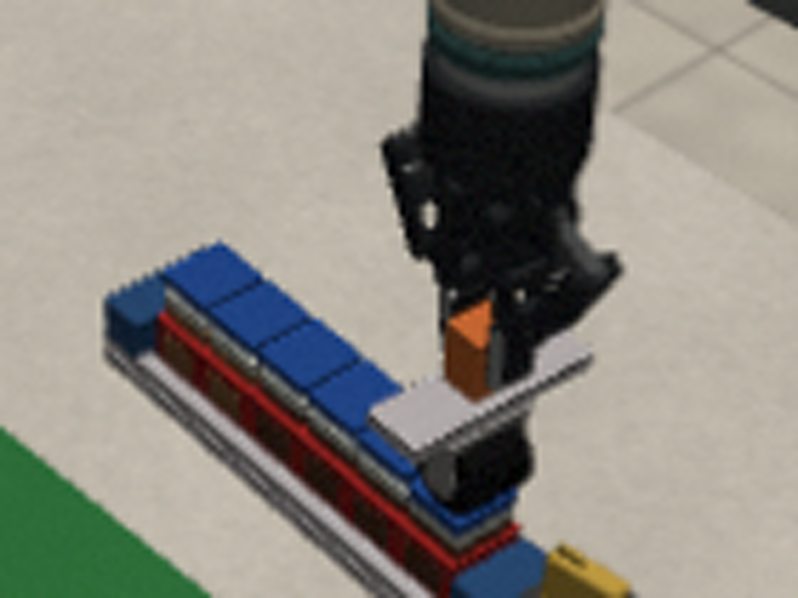

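Lid one has gone down, with spring load about 7 N. A touch lower, then roll towards the fixed stop (tool +y).

```bash
python3 -m jog '[0,0,1.5,0,0,0,0,6,1.5,0,0,0,0,13,1.5,0,0,0,0,20,1.5,0,0,0,0,28,1.5,0,0,0,0,36,1.5,0,0,0,0,44,1.5,0,0,0,0,44,1.5,0,0,0]';python3 -c "
from h import *
st(); print(inv(get_state()['position']))
snap('side','a27.png',(300,105,440,210),5.7)"
```

```text
clock: 39.58
position: [0.6028, -0.006, 0.1705]
ee_rot: [0.001, 0.032, 0.999, 0.0]
contact_force: [2.1, -0.2, 4.4]
width: 0.0225
t 39.58 p [ 0.6028 -0.006   0.1705] phi 86.3 tilt [ 0.001  0.001 -1.   ] F [ 2.1 -0.2  4.4] w 0.0225 q6 -1.63
[  0.6 -14.4]
```

View pics/a27.png

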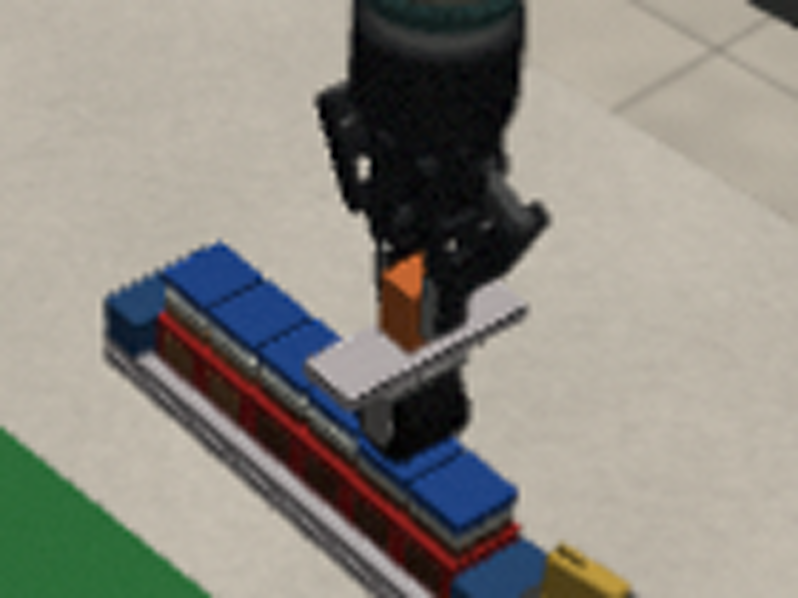

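```bash
python3 -m jog '[0,8,0,0,0,0,0,16,0,0,0,0,0,24,0,0,0,0,0,32,0,0,0,0,0,40,0,0,0,0,0,48,0,0,0,0,0,56,0,0,0,0,0,64,0,0,0,0,0,72,0,0,0,0,0,80,0,0,0,0]';python3 -c "
from h import *
st(); print(inv(get_state()['position']))
snap('side','a28.png',(300,105,440,210),5.7)"
```

```text
clock: 40.88
position: [0.6081, 0.0732, 0.1705]
ee_rot: [0.001, 0.033, 0.999, 0.0]
contact_force: [3.2, -0.7, 5.9]
width: 0.0225
t 40.88 p [0.6081 0.0732 0.1705] phi 86.3 tilt [ 0.002  0.    -1.   ] F [ 3.2 -0.7  5.9] w 0.0225 q6 -1.5
[ 0.5 65. ]
```

View pics/a28.png

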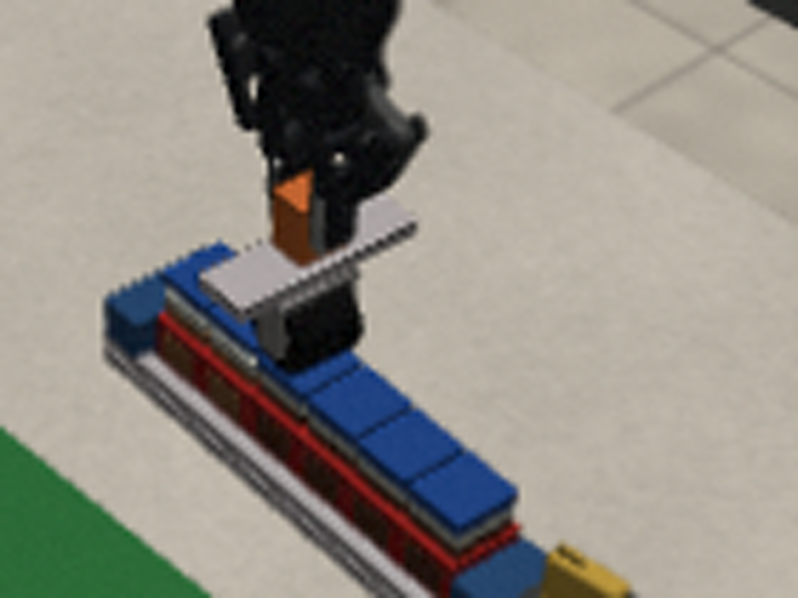

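```bash
python3 -m jog '[0,8,0,0,0,0,0,16,0,0,0,0,0,24,0,0,0,0,0,32,0,0,0,0,0,41,0,0,0,0,0,50,0,0,0,0,0,59,0,0,0,0,0,68,0,0,0,0,0,77,0,0,0,0,0,85,0,0,0,0]';python3 -c "
from h import *
st(); print(inv(get_state()['position']))
snap('side','a29.png',(270,85,410,190),5.7)"
```

```text
clock: 42.18
position: [0.6136, 0.1578, 0.1705]
ee_rot: [0.001, 0.033, 0.999, -0.0]
contact_force: [3.6, -0.3, 3.6]
width: 0.0225
t 42.17 p [0.6136 0.1578 0.1705] phi 86.3 tilt [ 0.001 -0.    -1.   ] F [ 3.6 -0.3  3.6] w 0.0225 q6 -1.36
[  0.3 149.8]
```

View pics/a29.png

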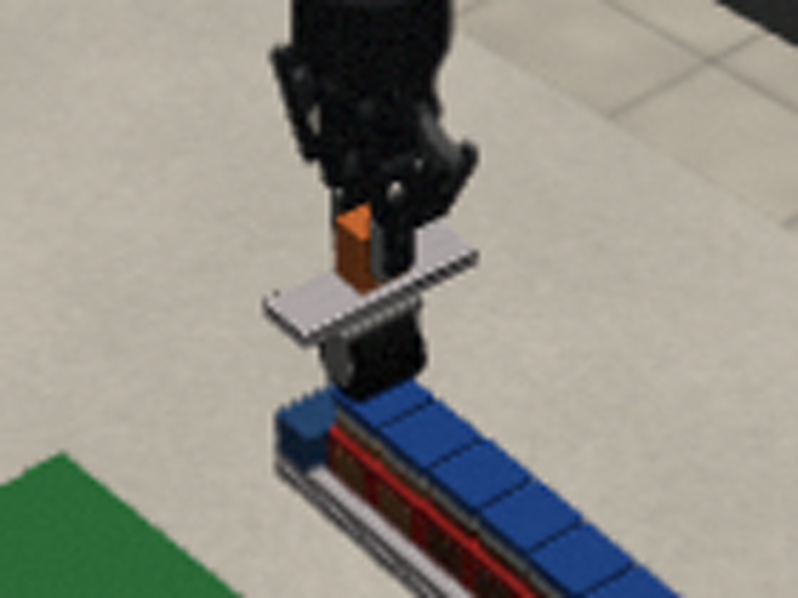

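```bash
python3 -m jog '[0,0,-10,0,0,0,0,0,-35,0,0,0,0,0,-60,0,0,0,0,-60,-60,0,0,0,0,-120,-60,0,0,0,0,-180,-60,0,0,0,0,-240,-60,0,0,0,0,-240,-60,0,0,0]';python3 -c "
from h import *
st(); print(inv(get_state()['position']))
snap('side','a30.png',(300,135,420,225),6.6)
snap('side','a30b.png',(320,105,500,255),4)"
```

```text
clock: 43.22
position: [0.5942, -0.0861, 0.2282]
ee_rot: [-0.004, 0.036, 0.999, -0.0]
contact_force: [0.3, 1.0, -2.9]
width: 0.023
t 43.23 p [ 0.5942 -0.0861  0.2282] phi 85.9 tilt [-0.008  0.    -1.   ] F [ 0.3  1.  -2.9] w 0.023 q6 -1.76
[ -2.5 -94.8]
```

View pics/a30.png

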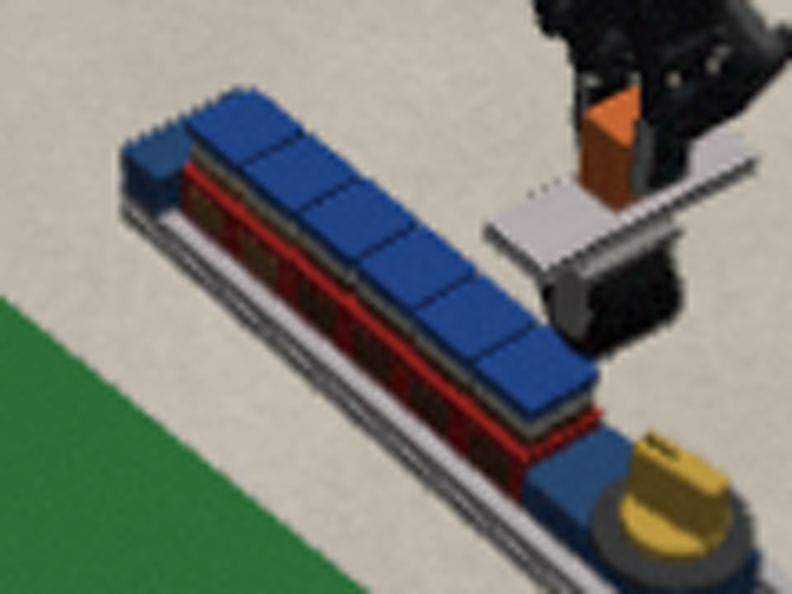

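View pics/a30b.png

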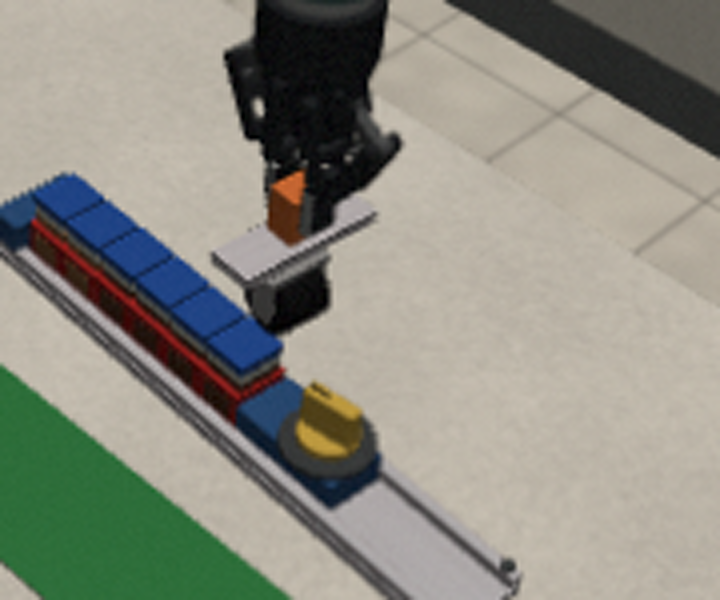

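```bash
python3 - <<'E'
from h import *
d=get_image("side")
# near lower edge of lid tops: project lid near-bottom edge at lid centres for home and proud; find blue->nonblue transition below
up=cv2.resize(d["frame"],None,fx=8,fy=8,interpolation=cv2.INTER_CUBIC)
hsv=cv2.cvtColor(up,cv2.COLOR_RGB2HSV)
for i in range(6):
    y=160-19.5-39*i
    w=rk(0.5,y)
    res=[]
    c=proj(d,[[w[0],w[1],.072]])[0]; c4=proj(d,[[w[0],w[1],.076]])[0]
    e=rk(-19.5,y); eh=proj(d,[[*e,.072]])[0]; ep=proj(d,[[*e,.076]])[0]; r=rk(-22.5,y); rt=proj(d,[[*r,.046]])[0]
    # scan down image column at eh x from c row
    X=int((eh[0]+.5)*8); col=hsv[:,X]; y0=int((eh[1]-4)*8); 
    blue=[v for v in range(y0,y0+120) if 100<=col[v,0]<=125 and col[v,1]>110 and col[v,2]>60]
    red=[v for v in range(y0,y0+160) if (col[v,0]<8 or col[v,0]>172) and col[v,1]>140 and col[v,2]>70]
    print(i,"pred home %.1f proud %.1f"%(eh[1],ep[1]),"blue end %.1f"%(max(blue)/8-.5),"red start %.1f"%(min(red)/8-.5),"redpred %.1f"%rt[1])
E
```

```text
0 pred home 155.8 proud 154.7 blue end 156.9 red start 161.6 redpred 162.9
1 pred home 162.7 proud 161.7 blue end 163.6 red start 168.6 redpred 169.8
2 pred home 169.9 proud 168.8 blue end 170.8 red start 175.8 redpred 177.0
3 pred home 177.2 proud 176.2 blue end 177.9 red start 183.2 redpred 184.4
4 pred home 184.8 proud 183.8 blue end 185.9 red start 191.4 redpred 192.0
5 pred home 192.7 proud 191.7 blue end 193.9 red start 199.1 redpred 199.9
```

```bash
python3 - <<'E'
from h import *
d=get_image("side")
for f,sc,ox,oy in(("a16.png",5,300,120),("a24.png",5.7,300,105),("a30.png",6.6,300,135)):
    im=cv2.imread("pics/"+f); hsv=cv2.cvtColor(im,cv2.COLOR_BGR2HSV)
    out=[]
    for i in range(6):
        y=160-19.5-39*i
        e=rk(-19.5,y); eh=proj(d,[[*e,.072]])[0]
        X=int((eh[0]+.5-ox)*sc)
        if not 0<=X<im.shape[1]: out.append(None);continue
        col=hsv[:,X]; y0=int((eh[1]-4-oy)*sc)
        R_=[v for v in range(max(y0,0),min(y0+int(18*sc),im.shape[0]))]
        blue=[v for v in R_[:int(15*sc)] if 100<=col[v,0]<=125 and col[v,1]>110 and col[v,2]>60]
        red=[v for v in R_ if (col[v,0]<8 or col[v,0]>172) and col[v,1]>140 and col[v,2]>70]
        out.append(round((min(red)-max(blue))/sc,1) if red and blue else None)
    print(f,out)
E
```

```text
a16.png [6.0, 6.0, 6.0, 6.6, 6.6, 6.6]
a24.png [6.0, 6.0, 5.8, 6.5, 6.7, 6.5]
a30.png [4.8, 5.2, 5.0, 5.5, 5.5, 5.5]
```

The gap between lid edge and carrier shrank by about 1.1 px on all six lids, and 4 mm corresponds to 1.05 px, so all are home. Returning the roller.

```bash
python3 -c "
from h import *
go(.461,-.3567,.2282,82.2)"
```

```text
shift [ 116.9 -284.1    1. ] rot [ 0.1 -0.2  4.1]
```

```bash
python3 -m jog '[117,-283,0,0,0,4,117,-283,0,0,0,4,117,-283,0,0,0,4,117,-283,0,0,0,4,117,-283,0,0,0,4,117,-283,0,0,0,4,117,-283,0,0,0,4,117,-283,0,0,0,4]';python3 -c "
from h import *
st(); go(.461,-.3567,.15,82.2)
snap('side','a31.png',(375,165,495,305),4.2)
snap('top','a31t.png',(190,90,510,240),2.5)"
```

```text
clock: 44.42
position: [0.4629, -0.3548, 0.2302]
ee_rot: [-0.0, 0.066, 0.998, 0.001]
contact_force: [0.9, 0.6, -2.8]
width: 0.0227
t 44.42 p [ 0.4629 -0.3548  0.2302] phi 82.4 tilt [-0.     0.001 -1.   ] F [ 0.9  0.6 -2.8] w 0.0227 q6 -2.21
shift [ 1.6 -2.3 80.2] rot [ 0.1 -0.   0.2]
```

View pics/a31.png

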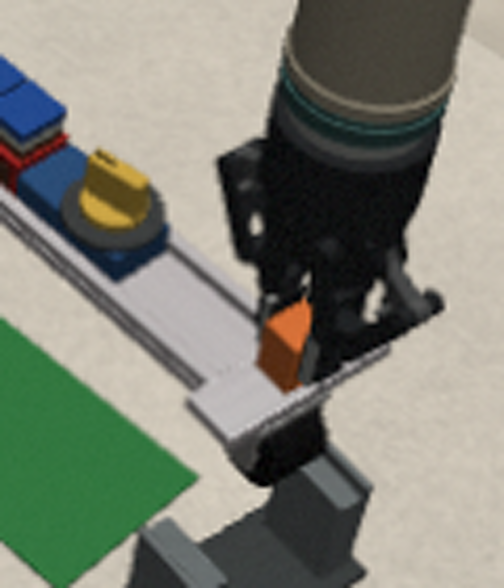

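View pics/a31t.png

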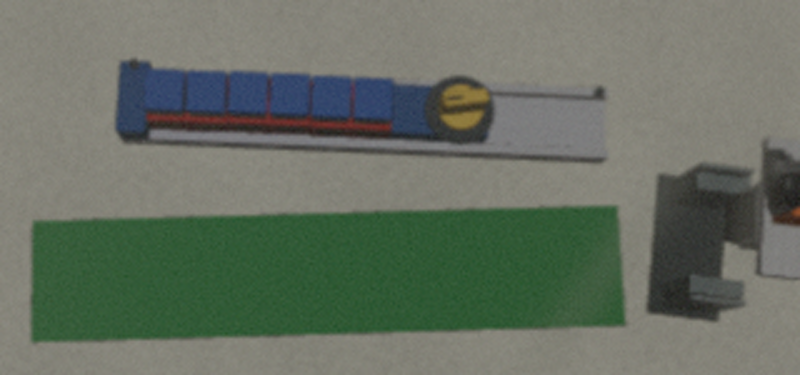

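```bash
python3 -m jog '[1.5,-2,40,0,0,0,1.5,-2,80,0,0,0,1.5,-2,96,0,0,0,1.5,-2,96,0,0,0,1.5,-2,96,0,0,0]';python3 -c "
from h import *
st(); go(.461,-.3567,.1175,82.2)
snap('side','a32.png',(395,235,475,330),6)"
```

```text
clock: 45.15
position: [0.4615, -0.3593, 0.1359]
ee_rot: [0.001, 0.067, 0.998, -0.001]
contact_force: [-0.3, 0.4, -2.7]
width: 0.0225
t 45.15 p [ 0.4615 -0.3593  0.1359] phi 82.3 tilt [ 0.002 -0.002 -1.   ] F [-0.3  0.4 -2.7] w 0.0225 q6 -2.22
shift [ 0.9  2.5 18.4] rot [-0.1  0.2  0.1]
```

View pics/a32.png

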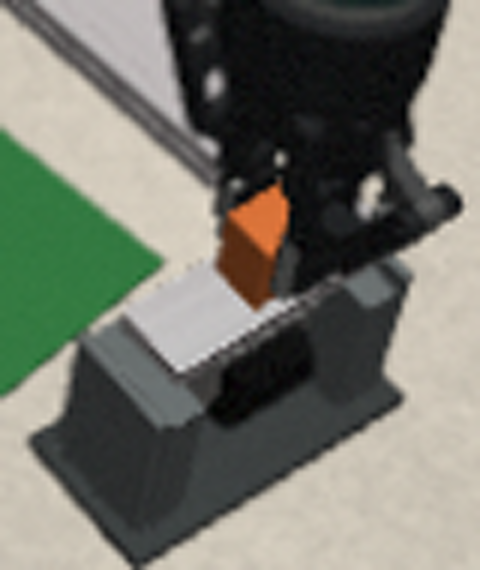

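```bash
python3 - <<'E'
from h import *
d=get_image("side")
a=cast(d,[[395+122/6-.42,235+318/6-.42],[395+180/6-.42,235+374/6-.42]],.1084)[:,:2]
b=cast(d,[[395+145/8-.45,255+288/8-.45],[395+224/8-.45,255+368/8-.45]],.09)[:,:2]
print(a,b,a-b)
E
```

```text
[[ 0.40631312 -0.33771398]
 [ 0.40368724 -0.36850691]] [[ 0.40762379 -0.33268258]
 [ 0.40412424 -0.36539321]] [[-0.00131067 -0.0050314 ]
 [-0.00043699 -0.00311371]]
```

```bash
python3 -m jog '[0,3,6,0,0,0,0,3,12,0,0,0,0,3,16,0,0,0,0,3,18,0,0,0,0,3,18,0,0,0]';python3 -c "
from h import *
st()
snap('side','a33.png',(395,235,475,330),6)"
```

```text
clock: 45.88
position: [0.4605, -0.3553, 0.1176]
ee_rot: [-0.0, 0.068, 0.998, 0.0]
contact_force: [-2.9, 3.0, 6.2]
width: 0.0229
t 45.88 p [ 0.4605 -0.3553  0.1176] phi 82.3 tilt [-0.  0. -1.] F [-2.9  3.   6.2] w 0.0229 q6 -2.21
```

View pics/a33.png

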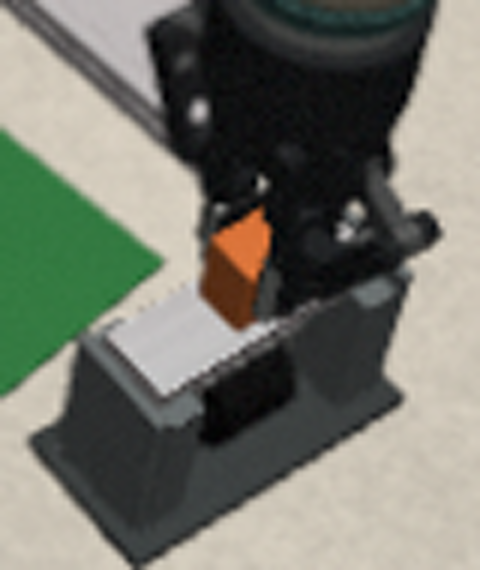

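The plate lies between the lips with contact felt, at the same height as when I picked it up. Release.

```bash
python3 -m jog '[0,0,0,0,0,0,0,0,0,0,0,0,0,0,0,0,0,0]' 0.3; python3 -m jog '[0,0,-20,0,0,0,0,0,-60,0,0,0,0,0,-110,0,0,0,0,0,-110,0,0,0]';python3 -c "
from h import *
st(); go(.5946,-.130,.16,6.1)
snap('side','a34.png',(395,235,475,330),6)"
```

```text
clock: 46.3
position: [0.4609, -0.3557, 0.1162]
ee_rot: [0.0, 0.068, 0.998, -0.0]
contact_force: [0.4, 0.6, -0.1]
width: 0.0597
clock: 46.8
position: [0.4628, -0.3575, 0.2308]
ee_rot: [0.004, 0.068, 0.998, -0.003]
contact_force: [0.1, 0.2, -0.1]
width: 0.0598
t 46.8 p [ 0.4628 -0.3575  0.2308] phi 82.3 tilt [ 0.007 -0.007 -1.   ] F [ 0.1  0.2 -0.1] w 0.0598 q6 -2.21
shift [-99.4 243.6  70.2] rot [ 0.   0.6 76.2]
```

View pics/a34.png

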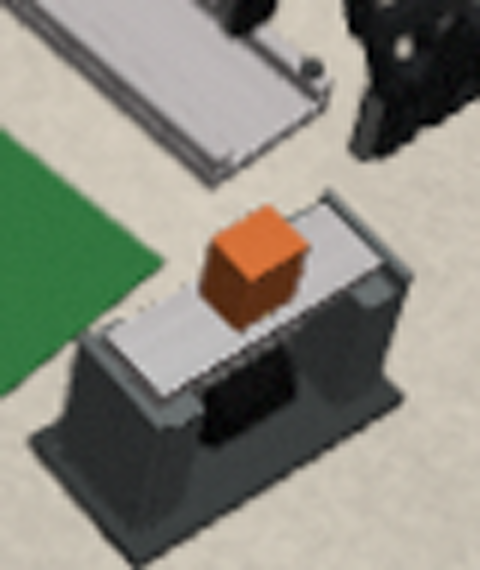

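The roller is parked level between the lips. Now I'll unlock the knob.

```bash
python3 -m jog '[-99,244,0,0,0,10,-99,244,0,0,0,20,-99,244,0,0,0,30,-99,244,0,0,0,40,-99,244,20,0,0,50,-99,244,50,0,0,60,-99,244,70,0,0,70,-99,244,70,0,0,76,-99,244,70,0,0,76,-99,244,70,0,0,76]' 0.4; python3 -c "
from h import *
st(); go(.5946,-.13,.078,5.9)
snap('side','a35.png',(340,130,480,235),5.7)"
```

```text
clock: 48.1
position: [0.5914, -0.1271, 0.1557]
ee_rot: [-0.0, 0.667, 0.745, -0.0]
contact_force: [0.7, 0.7, 1.0]
width: 0.0508
t 48.1 p [ 0.5914 -0.1271  0.1557] phi 6.3 tilt [-0.001  0.    -1.   ] F [0.7 0.7 1. ] w 0.0508 q6 -0.44
shift [-3.3  2.9 77.7] rot [-0.  -0.   0.4]
```

View pics/a35.png

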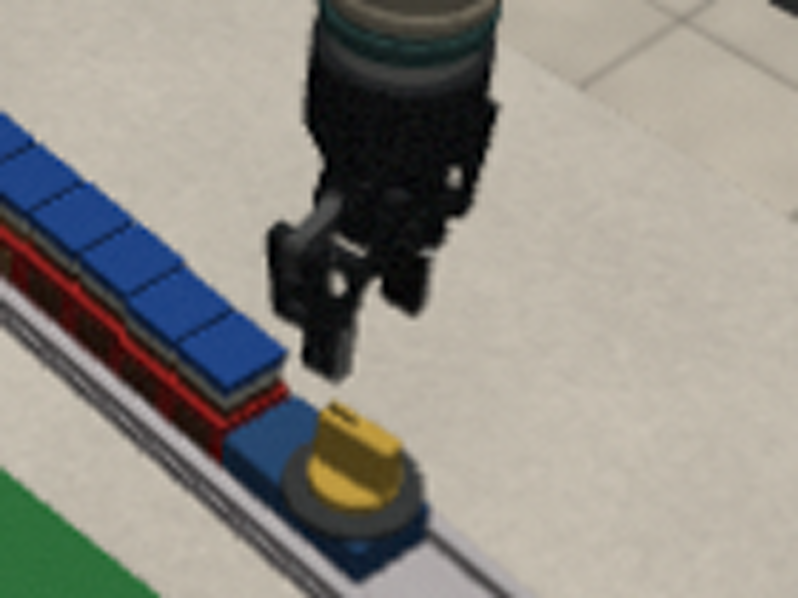

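```bash
python3 -m jog '[-3,2,40,0,0,0,-3,2,77,0,0,0,-3,2,77,0,0,0]' 0.4; python3 -m jog '[0,0,0,0,0,0,0,0,0,0,0,0,0,0,0,0,0,0,0,0,0,0,0,0]' 1 60; python3 -c "
from h import *
st()"; python3 -m jog '[0,0,0,0,0,-10,0,0,0,0,0,-20,0,0,0,0,0,-30,0,0,0,0,0,-40,0,0,0,0,0,-50,0,0,0,0,0,-60,0,0,0,0,0,-70,0,0,0,0,0,-78,0,0,0,0,0,-78]';python3 -c "
from h import *
st(); print(get_state()['moment'])"
```

```text
clock: 48.52
position: [0.5918, -0.1292, 0.0768]
ee_rot: [-0.003, 0.667, 0.745, -0.001]
contact_force: [-1.2, 0.6, -0.0]
width: 0.0511
clock: 49.02
position: [0.5945, -0.1305, 0.0815]
ee_rot: [0.001, 0.667, 0.745, 0.0]
contact_force: [-1.6, -1.2, 5.8]
width: 0.0127
t 49.02 p [ 0.5945 -0.1305  0.0815] phi 6.3 tilt [ 0.002 -0.001 -1.   ] F [-1.6 -1.2  5.8] w 0.0127 q6 -0.44
clock: 50.15
position: [0.5948, -0.13, 0.0815]
ee_rot: [0.001, 0.05, 0.999, -0.0]
contact_force: [-1.3, -0.0, 5.5]
width: 0.0124
t 50.15 p [ 0.5948 -0.13    0.0815] phi 84.3 tilt [ 0.003 -0.001 -1.   ] F [-1.3 -0.   5.5] w 0.0124 q6 -1.8
[0.17939514 0.29962105 0.00782937]
```

```bash
python3 -m jog '[0,0,0,0,0,-4,0,0,0,0,0,-7,0,0,0,0,0,-7]';python3 -c "
from h import *
st(); print(get_state()['moment'])";
```

```text
clock: 50.52
position: [0.5948, -0.13, 0.0815]
ee_rot: [0.002, -0.008, 1.0, 0.0]
contact_force: [-1.2, -0.3, 6.6]
width: 0.0127
t 50.52 p [ 0.5948 -0.13    0.0815] phi 90.9 tilt [ 0.003  0.001 -1.   ] F [-1.2 -0.3  6.6] w 0.0127 q6 -1.92
[-0.00702236  0.34699169 -1.57622332]
```

Zero end reached: the moment is −1.6 N m. Ease back, slide the stop away 30 mm, and release.

```bash
python3 -m jog '[0,0,0,0,0,4.5,0,0,0,0,0,4.5]'; python3 -m jog '[0,-10,0,0,0,0,0,-20,0,0,0,0,0,-30,0,0,0,0,0,-30,0,0,0,0]';python3 -c "
from h import *
st(); print(get_state()['moment'])"; python3 -m jog '[0,0,0,0,0,0,0,0,0,0,0,0,0,0,-40,0,0,0,0,0,-90,0,0,0,0,0,-100,0,0,0]' 0.3; python3 -c "
from h import *
st(); p=rk(.5,-33.5); go(p[0],p[1],.16,-3.7)
snap('side','a36.png',(300,120,460,240),5)"
```

```text
clock: 50.78
position: [0.5948, -0.13, 0.0815]
ee_rot: [0.001, 0.029, 1.0, -0.0]
contact_force: [-1.2, 0.7, 5.8]
width: 0.0126
clock: 51.28
position: [0.5928, -0.1603, 0.0815]
ee_rot: [0.001, 0.029, 1.0, -0.0]
contact_force: [-3.3, -0.5, 6.2]
width: 0.0125
t 51.27 p [ 0.5928 -0.1603  0.0815] phi 86.7 tilt [ 0.002 -0.    -1.   ] F [-3.3 -0.5  6.2] w 0.0125 q6 -1.89
[ 0.12256774  0.37343408 -0.2556933 ]
clock: 51.9
position: [0.5946, -0.1606, 0.1832]
ee_rot: [0.004, 0.028, 1.0, -0.001]
contact_force: [-1.0, -0.9, -0.6]
width: 0.0598
t 51.9 p [ 0.5946 -0.1606  0.1832] phi 86.8 tilt [ 0.007 -0.003 -1.   ] F [-1.  -0.9 -0.6] w 0.0598 q6 -1.89
shift [  1.  135.7  22.9] rot [ 0.2  0.4 90.5]
```

View pics/a36.png

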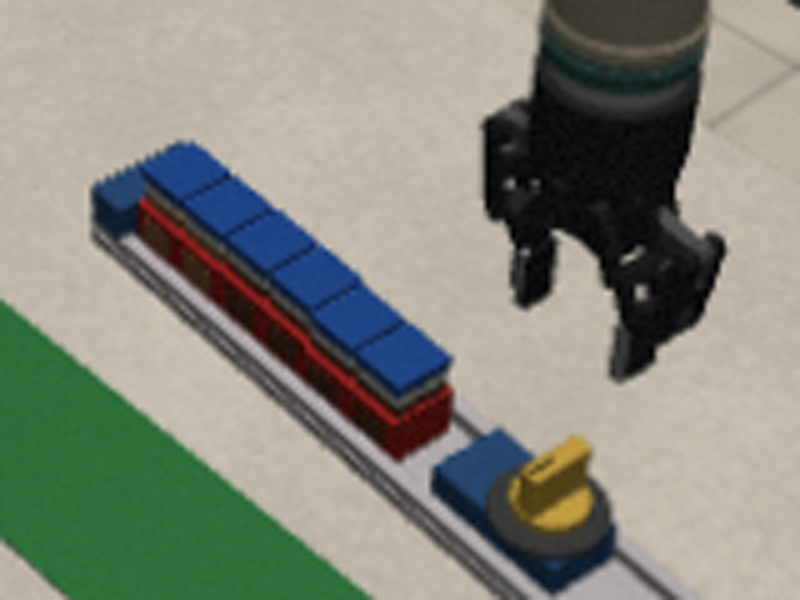

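```bash
python3 -m jog '[1,136,0,0,0,10,1,136,0,0,0,20,1,136,0,0,0,30,1,136,0,0,0,40,1,136,0,0,0,50,1,136,0,0,0,60,1,136,20,0,0,70,1,136,20,0,0,80,1,136,20,0,0,90.5,1,136,20,0,0,90.5]' 0; python3 -c "
from h import *
st(); print(inv(get_state()['position'])); p=rk(.5,-33.5); go(p[0],p[1],.0475,-3.9)
snap('side','a37.png',(300,110,440,215),5.7)"
```

```text
clock: 53.2
position: [0.5981, -0.0238, 0.1576]
ee_rot: [-0.001, 0.729, 0.684, -0.001]
contact_force: [-0.1, 0.5, 1.0]
width: 0.0857
t 53.2 p [ 0.5981 -0.0238  0.1576] phi -3.6 tilt [-0.003  0.001 -1.   ] F [-0.1  0.5  1. ] w 0.0857 q6 -0.09
[ -2.8 -32.4]
shift [ -1.1   3.6 110.1] rot [-0.2 -0.   0.3]
```

View pics/a37.png

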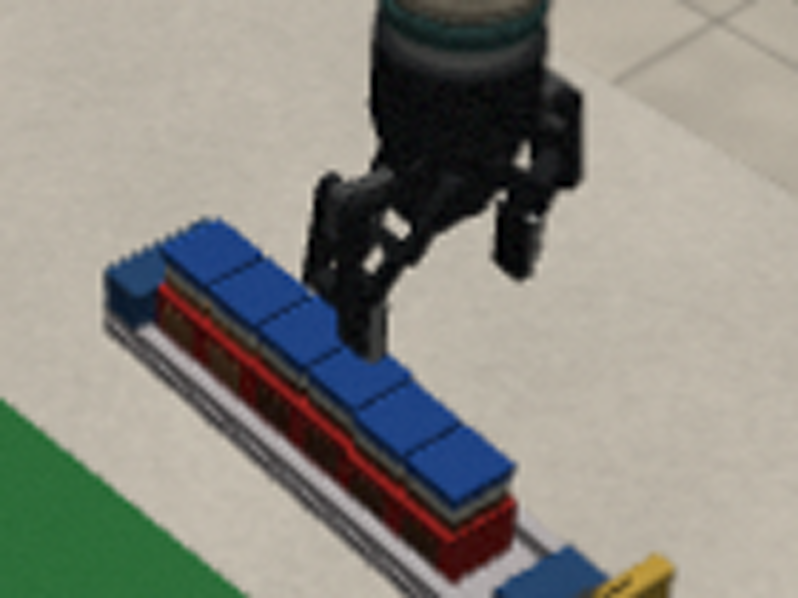

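```bash
python3 -m jog '[-1,2.5,50,0,0,0,-1,2.5,90,0,0,0,-1,2.5,110,0,0,0,-1,2.5,110,0,0,0]' 0; python3 -m jog '[0,0,0,0,0,0,0,0,0,0,0,0,0,0,0,0,0,0,0,0,0,0,0,0,0,0,0,0,0,0]' 1 60; python3 -c "
from h import *
st()"; python3 -m jog '[0,0,-20,0,0,0,0,0,-50,0,0,0,0,0,-100,0,0,0,0,0,-100,0,0,0]'; python3 -c "
from h import *
st(); go(.445,-.19,.14,0)
snap('side','a38.png',(300,110,440,215),5.7)"
```

```text
clock: 53.75
position: [0.5997, -0.0249, 0.0472]
ee_rot: [-0.002, 0.729, 0.684, -0.001]
contact_force: [-0.0, 0.3, -0.4]
width: 0.0855
clock: 54.38
position: [0.6023, -0.0253, 0.0509]
ee_rot: [0.001, 0.73, 0.684, 0.001]
contact_force: [0.2, 0.1, 6.7]
width: 0.0445
t 54.38 p [ 0.6023 -0.0253  0.0509] phi -3.7 tilt [ 0.003 -0.    -1.   ] F [0.2 0.1 6.7] w 0.0445 q6 -0.09
clock: 54.88
position: [0.6043, -0.0256, 0.1535]
ee_rot: [0.004, 0.73, 0.684, 0.003]
contact_force: [0.4, 0.3, -2.2]
width: 0.0445
t 54.88 p [ 0.6043 -0.0256  0.1535] phi -3.7 tilt [ 0.009 -0.001 -1.   ] F [ 0.4  0.3 -2.2] w 0.0445 q6 -0.09
shift [-174.4 -148.4   12.2] rot [ 0.5  0.1 -3.7]
```

View pics/a38.png

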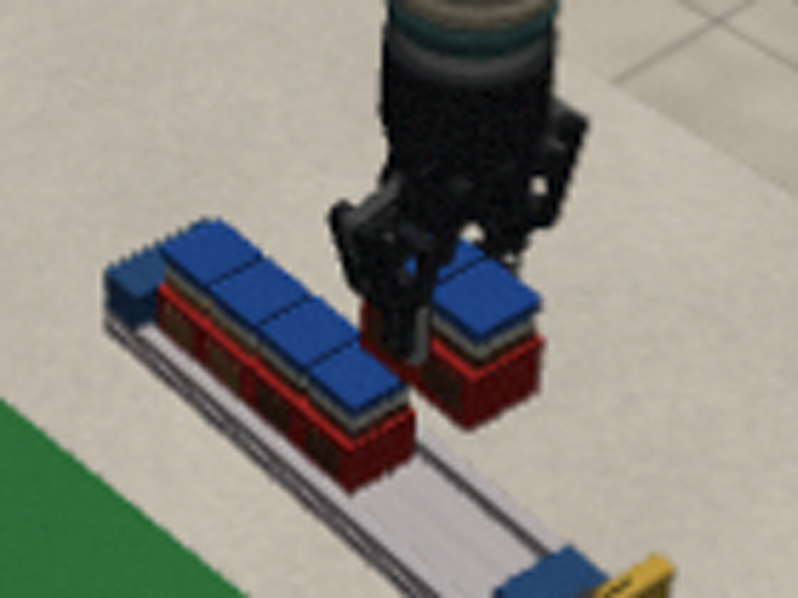

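Pack three lifted cleanly. To the mat.

```bash
python3 -m jog '[-174,-148,0,0,0,-4,-174,-148,0,0,0,-4,-174,-148,0,0,0,-4,-174,-148,0,0,0,-4,-174,-148,20,0,0,-4,-174,-148,50,0,0,-4,-174,-148,80,0,0,-4,-174,-148,95,0,0,-4,-174,-148,95,0,0,-4]'; python3 -c "
from h import *
st(); go(.445,-.19,.0455,0)
snap('side','a39.png',(300,150,460,290),5)"
```

```text
clock: 56.05
position: [0.4402, -0.1878, 0.0519]
ee_rot: [-0.003, 0.706, 0.709, -0.001]
contact_force: [-0.1, 1.0, -2.4]
width: 0.0447
t 56.05 p [ 0.4402 -0.1878  0.0519] phi 0.3 tilt [-0.005  0.003 -1.   ] F [-0.1  1.  -2.4] w 0.0447 q6 -0.55
shift [-2.2  4.8  6.4] rot [-0.3 -0.2  0.3]
```

View pics/a39.png

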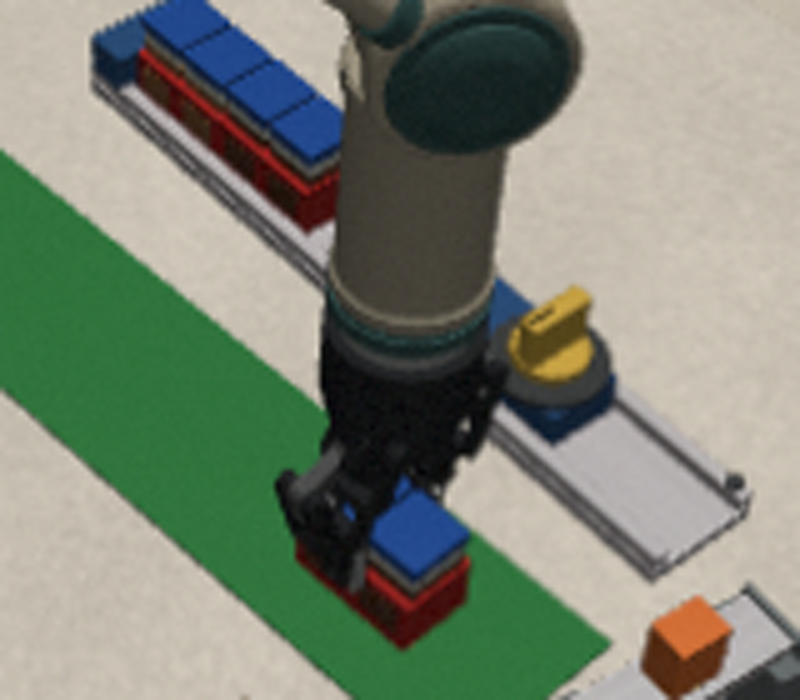

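```bash
python3 -m jog '[0,0,3,0,0,0,0,0,6,0,0,0,0,0,6,0,0,0]'; python3 -m jog '[0,0,1,0,0,0,0,0,2,0,0,0,0,0,2,0,0,0]'
```

```text
clock: 56.48
position: [0.4424, -0.1891, 0.0484]
ee_rot: [0.0, 0.705, 0.709, 0.0]
contact_force: [-0.7, -0.2, -0.9]
width: 0.0441
clock: 56.85
position: [0.4424, -0.1891, 0.0463]
ee_rot: [-0.0, 0.706, 0.709, 0.0]
contact_force: [-0.5, 0.5, -2.5]
width: 0.0446
```

```bash
python3 -m jog '[0,0,1,0,0,0,0,0,1,0,0,0]'; python3 -m jog '[0,0,1.5,0,0,0,0,0,1.5,0,0,0]'
```

```text
clock: 57.1
position: [0.4424, -0.1891, 0.0452]
ee_rot: [-0.0, 0.706, 0.709, 0.0]
contact_force: [-0.4, 0.1, -2.4]
width: 0.0442
clock: 57.35
position: [0.4425, -0.1892, 0.0448]
ee_rot: [0.0, 0.705, 0.709, 0.0]
contact_force: [-1.8, 1.0, 7.6]
width: 0.0442
```

Touchdown at the predicted height. Release, then pack two.

```bash
python3 -m jog '[0,0,-1,0,0,0,0,0,-1,0,0,0]'; python3 -m jog '[0,0,0,0,0,0,0,0,0,0,0,0,0,0,0,0,0,0,0,0,-30,0,0,0,0,0,-80,0,0,0,0,0,-110,0,0,0]' 0; python3 -c "
from h import *
st(); p=rk(.5,43.5); go(p[0],p[1],.155,-3.8)
snap('side','a40.png',(300,150,460,290),5)"
```

```text
clock: 57.6
position: [0.4425, -0.1892, 0.0449]
ee_rot: [0.0, 0.706, 0.709, 0.0]
contact_force: [0.9, -0.4, 0.2]
width: 0.0441
clock: 58.35
position: [0.4432, -0.1896, 0.157]
ee_rot: [0.001, 0.705, 0.709, 0.0]
contact_force: [-0.2, -0.3, 0.0]
width: 0.0852
t 58.35 p [ 0.4432 -0.1896  0.157 ] phi 0.3 tilt [ 0.002 -0.001 -1.   ] F [-0.2 -0.3  0. ] w 0.0852 q6 -0.55
shift [240.6 164.5   2. ] rot [0.1 0.1 4.1]
```

View pics/a40.png

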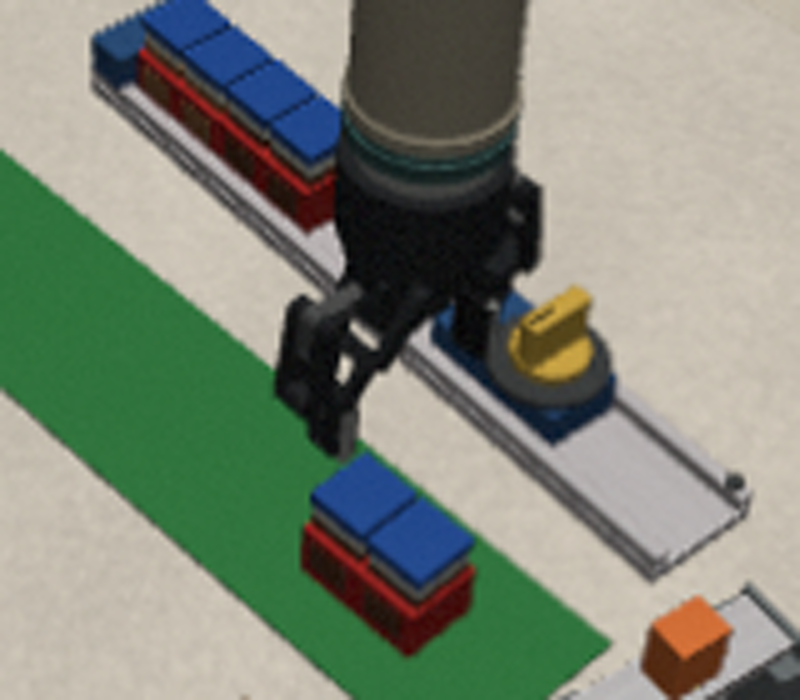

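Pack three stands upright on the mat (crop ~390,560), lids home.

```bash
python3 -m jog '[241,165,0,0,0,4,241,165,0,0,0,4,241,165,0,0,0,4,241,165,0,0,0,4,241,165,0,0,0,4,241,165,0,0,0,4,241,165,0,0,0,4,241,165,0,0,0,4]' 0; python3 -c "
from h import *
st(); print(inv(get_state()['position'])); p=rk(.5,43.5); go(p[0],p[1],.0475,-3.9)
snap('side','a41.png',(290,100,430,205),5.7)"
```

```text
clock: 59.4
position: [0.6055, 0.0515, 0.1547]
ee_rot: [-0.0, 0.73, 0.683, -0.0]
contact_force: [-1.0, -0.3, -0.8]
width: 0.0851
t 59.4 p [0.6055 0.0515 0.1547] phi -3.8 tilt [-0.001 -0.    -1.   ] F [-1.  -0.3 -0.8] w 0.0851 q6 0.04
[-0.5 43.2]
shift [  0.4   1.1 107.2] rot [-0.   0.   0.1]
```

View pics/a41.png

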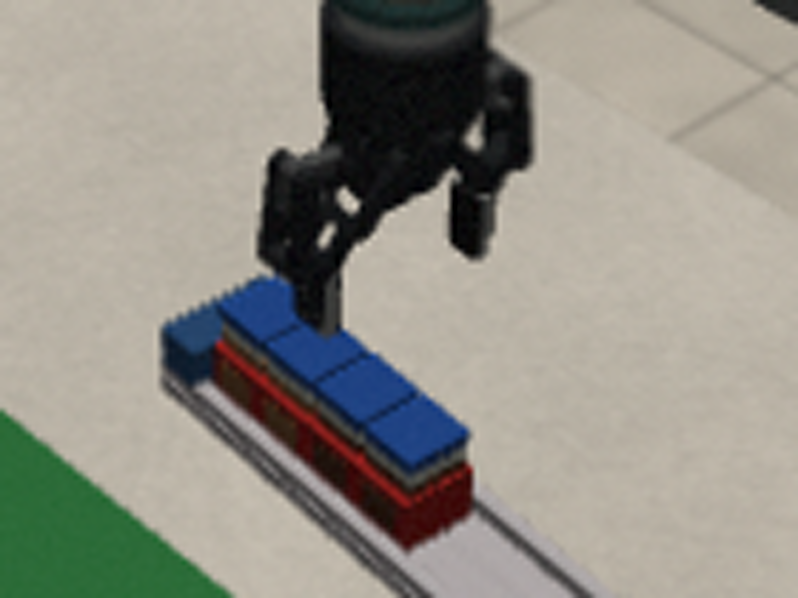

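```bash
python3 -m jog '[0,1,50,0,0,0,0,1,90,0,0,0,0,1,107,0,0,0,0,1,107,0,0,0]' 0; python3 -m jog '[0,0,0,0,0,0,0,0,0,0,0,0,0,0,0,0,0,0,0,0,0,0,0,0,0,0,0,0,0,0]' 1 60; python3 -c "
from h import *
st()"; python3 -m jog '[0,0,-20,0,0,0,0,0,-50,0,0,0,0,0,-100,0,0,0,0,0,-100,0,0,0]'; python3 -c "
from h import *
st(); go(.445,0.02,.14,0)
snap('side','a42.png',(290,100,430,205),5.7)"
```

```text
clock: 59.95
position: [0.6068, 0.0519, 0.0472]
ee_rot: [-0.001, 0.73, 0.683, -0.001]
contact_force: [-0.1, -0.6, 0.7]
width: 0.0857
clock: 60.58
position: [0.6085, 0.0525, 0.0497]
ee_rot: [0.001, 0.73, 0.684, 0.001]
contact_force: [0.1, -0.2, 5.9]
width: 0.0444
t 60.58 p [0.6085 0.0525 0.0497] phi -3.7 tilt [ 0.003 -0.    -1.   ] F [ 0.1 -0.2  5.9] w 0.0444 q6 0.04
clock: 61.08
position: [0.6102, 0.0526, 0.1523]
ee_rot: [0.003, 0.73, 0.684, 0.003]
contact_force: [0.1, -1.0, -1.4]
width: 0.0443
t 61.08 p [0.6102 0.0526 0.1523] phi -3.7 tilt [ 0.01 -0.   -1.  ] F [ 0.1 -1.  -1.4] w 0.0443 q6 0.04
shift [ -43.3 -162.9   10.7] rot [ 0.6 -0.  -3.7]
```

View pics/a42.png

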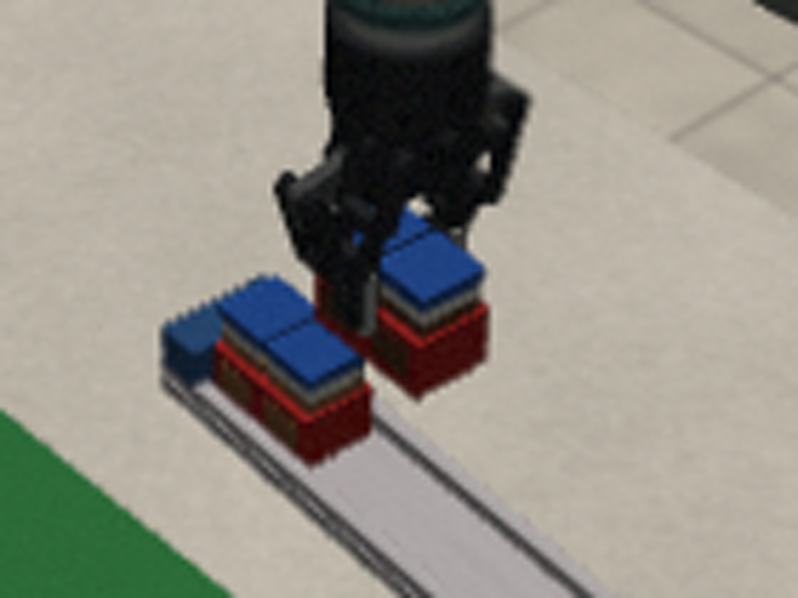

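Pack two is held. Lowering onto the mat.

```bash
python3 -m jog '[-43,-163,0,0,0,-4,-43,-163,0,0,0,-4,-43,-163,0,0,0,-4,-43,-163,20,0,0,-4,-43,-163,60,0,0,-4,-43,-163,95,0,0,-4,-43,-163,95,0,0,-4,-43,-163,95,0,0,-4]'; python3 -c "
from h import *
st()
snap('side','a43.png',(250,120,390,225),5.7)"; python3 -m jog '[0,0,3,0,0,0,0,0,6,0,0,0,0,0,6,0,0,0]';
```

```text
clock: 62.12
position: [0.442, 0.0203, 0.053]
ee_rot: [-0.0, 0.705, 0.709, -0.0]
contact_force: [1.3, 0.4, -2.5]
width: 0.0443
t 62.12 p [0.442  0.0203 0.053 ] phi 0.3 tilt [-0.  0. -1.] F [ 1.3  0.4 -2.5] w 0.0443 q6 -0.12
clock: 62.55
position: [0.4419, 0.0203, 0.0469]
ee_rot: [0.0, 0.706, 0.709, 0.0]
contact_force: [0.4, -0.3, -2.6]
width: 0.0443
```

View pics/a43.png

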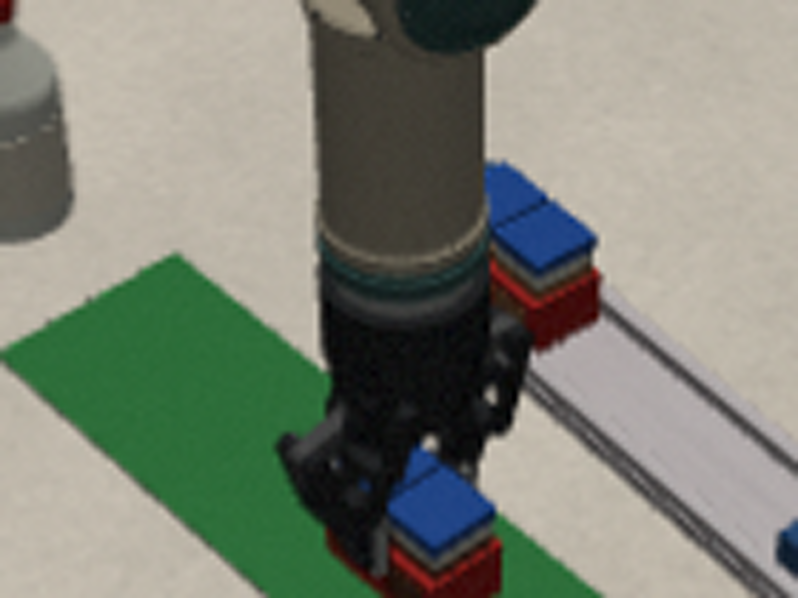

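```bash
python3 -m jog '[0,0,2,0,0,0,0,0,2,0,0,0]'; python3 -m jog '[0,0,1,0,0,0,0,0,1,0,0,0]'; python3 -m jog '[0,0,0.5,0,0,0,0,0,0.5,0,0,0]'
```

```text
clock: 62.8
position: [0.4417, 0.0203, 0.0447]
ee_rot: [-0.0, 0.706, 0.709, -0.0]
contact_force: [-0.9, -0.6, -1.5]
width: 0.0443
clock: 63.05
position: [0.4419, 0.0203, 0.0438]
ee_rot: [-0.0, 0.706, 0.709, 0.0]
contact_force: [-0.1, -1.0, -2.5]
width: 0.044
clock: 63.3
position: [0.4419, 0.0202, 0.0437]
ee_rot: [0.0, 0.706, 0.709, 0.0]
contact_force: [-2.0, 0.3, 3.9]
width: 0.0446
```

```bash
python3 -m jog '[0,0,0,0,0,0,0,0,0,0,0,0,0,0,0,0,0,0,0,0,-30,0,0,0,0,0,-80,0,0,0,0,0,-110,0,0,0]' 0; python3 -c "
from h import *
st(); p=rk(.5,121.5); go(p[0],p[1],.155,-3.8)
snap('side','a44.png',(250,120,390,225),5.7)"
```

```text
clock: 64.05
position: [0.4427, 0.0202, 0.1553]
ee_rot: [0.001, 0.706, 0.709, 0.001]
contact_force: [1.0, 0.3, -0.2]
width: 0.0855
t 64.05 p [0.4427 0.0202 0.1553] phi 0.3 tilt [ 0.003 -0.    -1.   ] F [ 1.   0.3 -0.2] w 0.0855 q6 -0.12
shift [108.6 169.7   0.8] rot [0.2 0.  4.1]
```

View pics/a44.png

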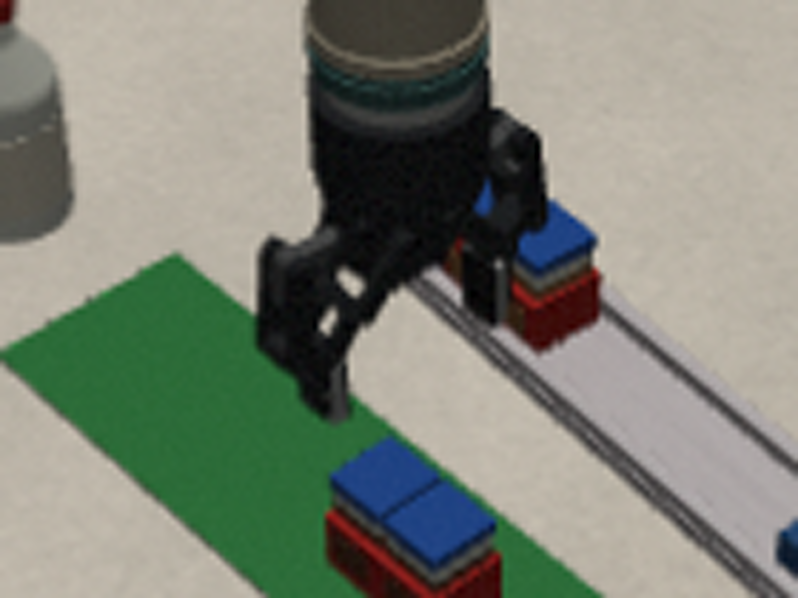

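Pack two is upright on the mat (crop ~410,520). Last pack.

```bash
python3 -m jog '[109,170,0,0,0,4,109,170,0,0,0,4,109,170,0,0,0,4,109,170,0,0,0,4,109,170,0,0,0,4,109,170,0,0,0,4]' 0; python3 -c "
from h import *
st(); print(inv(get_state()['position'])); p=rk(.5,121.5); go(p[0],p[1],.0475,-3.9)
snap('side','a45.png',(270,80,410,185),5.7)"
```

```text
clock: 64.85
position: [0.6096, 0.1292, 0.1529]
ee_rot: [-0.001, 0.73, 0.683, -0.001]
contact_force: [-0.3, 0.1, 0.0]
width: 0.0852
t 64.85 p [0.6096 0.1292 0.1529] phi -3.8 tilt [-0.002 -0.001 -1.   ] F [-0.3  0.1  0. ] w 0.0852 q6 0.16
[ -1.7 121. ]
shift [  0.6   2.5 105.4] rot [-0.1  0.   0.1]
```

View pics/a45.png

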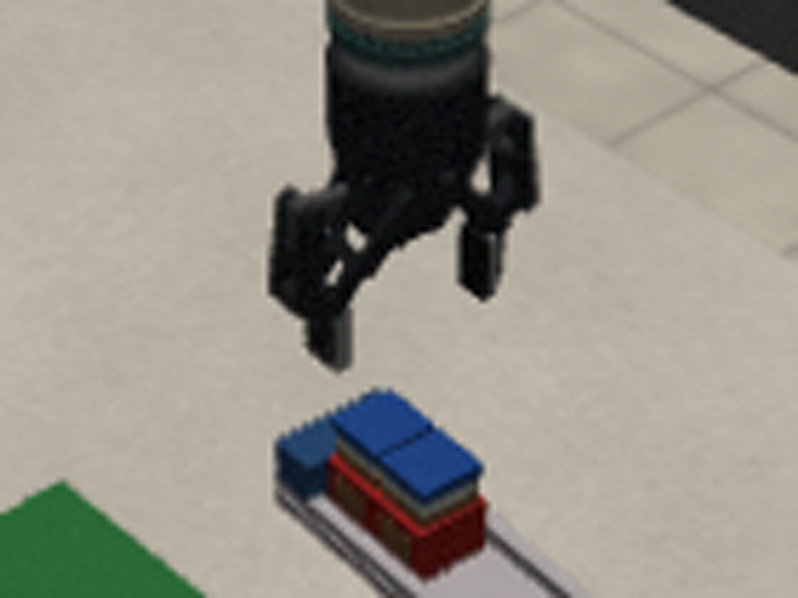

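```bash
python3 -m jog '[0,1.5,50,0,0,0,0,1.5,90,0,0,0,0,1.5,105,0,0,0,0,1.5,105,0,0,0]' 0; python3 -m jog '[0,0,0,0,0,0,0,0,0,0,0,0,0,0,0,0,0,0,0,0,0,0,0,0,0,0,0,0,0,0]' 1 60; python3 -c "
from h import *
st()"; python3 -m jog '[-2,0,-20,0,0,0,-2,0,-50,0,0,0,-2,0,-100,0,0,0,-2,0,-100,0,0,0]'; python3 -c "
from h import *
st(); go(.445,0.19,.14,0)
snap('side','a46.png',(270,80,410,185),5.7)"
```

```text
clock: 65.4
position: [0.6122, 0.1294, 0.0482]
ee_rot: [-0.0, 0.73, 0.683, -0.001]
contact_force: [1.6, -0.4, -0.3]
width: 0.0851
clock: 66.03
position: [0.6139, 0.13, 0.0502]
ee_rot: [0.001, 0.73, 0.684, 0.001]
contact_force: [-0.3, 0.4, 5.6]
width: 0.0442
t 66.03 p [0.6139 0.13   0.0502] phi -3.7 tilt [ 0.003  0.    -1.   ] F [-0.3  0.4  5.6] w 0.0442 q6 0.16
clock: 66.53
position: [0.6157, 0.1283, 0.1529]
ee_rot: [0.003, 0.73, 0.684, 0.004]
contact_force: [0.2, -0.2, -2.8]
width: 0.0447
t 66.53 p [0.6157 0.1283 0.1529] phi -3.7 tilt [ 0.01   0.001 -1.   ] F [ 0.2 -0.2 -2.8] w 0.0447 q6 0.16
shift [  50.4 -174.5   11.3] rot [ 0.6 -0.1 -3.7]
```

View pics/a46.png

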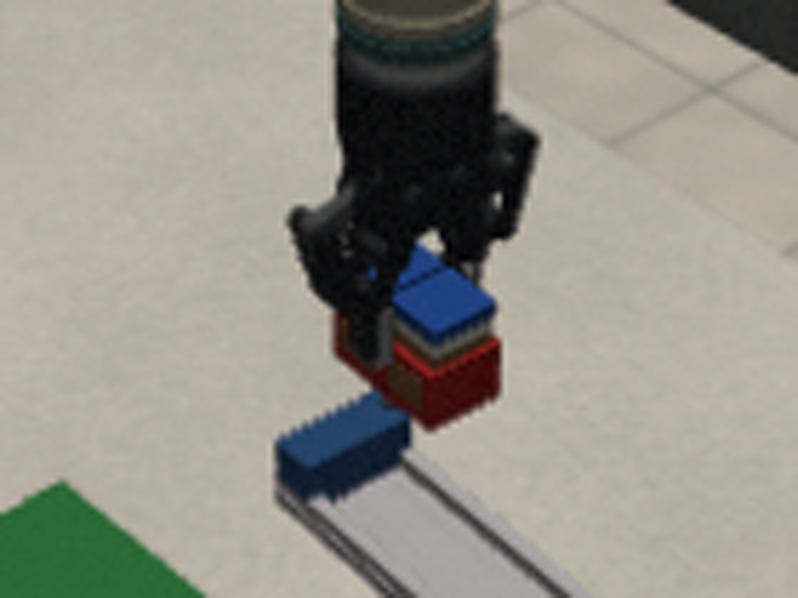

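```bash
python3 -m jog '[50,-174,0,0,0,-4,50,-174,0,0,0,-4,50,-174,0,0,0,-4,50,-174,20,0,0,-4,50,-174,60,0,0,-4,50,-174,95,0,0,-4,50,-174,95,0,0,-4,50,-174,95,0,0,-4]'; python3 -m jog '[0,0,3,0,0,0,0,0,6,0,0,0,0,0,8,0,0,0,0,0,8,0,0,0]'; python3 -c "
from h import *
snap('side','a47.png',(250,100,390,205),5.7)"
```

```text
clock: 67.58
position: [0.4425, 0.1892, 0.0535]
ee_rot: [-0.0, 0.706, 0.709, -0.0]
contact_force: [0.7, 0.4, -2.2]
width: 0.0445
clock: 68.08
position: [0.4423, 0.1892, 0.0454]
ee_rot: [-0.0, 0.706, 0.709, 0.0]
contact_force: [-0.2, 0.2, -2.3]
width: 0.0445
```

View pics/a47.png

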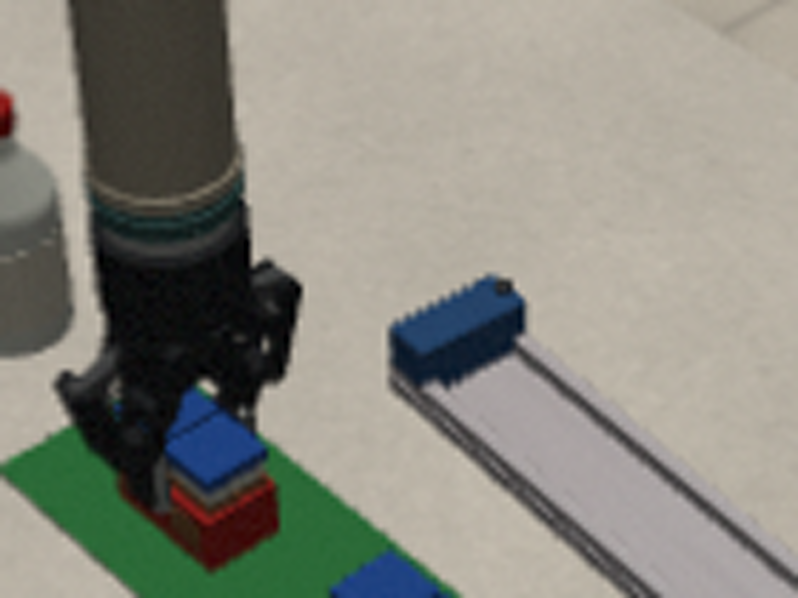

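```bash
python3 -m jog '[0,0,1,0,0,0,0,0,1,0,0,0]'; python3 -m jog '[0,0,0.7,0,0,0,0,0,0.7,0,0,0]'; python3 -m jog '[0,0,0,0,0,0,0,0,0,0,0,0,0,0,0,0,0,0,0,0,-30,0,0,0,0,0,-80,0,0,0,0,0,-130,0,0,0,0,0,-150,0,0,0]' 0; python3 -c "
from h import *
st(); go(.3,.45,.25,60)"
```

```text
clock: 68.38
position: [0.4424, 0.1892, 0.0443]
ee_rot: [-0.0, 0.706, 0.709, -0.0]
contact_force: [0.5, 0.6, -2.0]
width: 0.0444
clock: 68.62
position: [0.4424, 0.1892, 0.0442]
ee_rot: [0.0, 0.705, 0.709, 0.0]
contact_force: [-1.7, -0.8, 4.3]
width: 0.0447
clock: 69.5
position: [0.4439, 0.1896, 0.1967]
ee_rot: [0.001, 0.706, 0.709, 0.002]
contact_force: [0.2, 0.2, -0.3]
width: 0.0853
t 69.5 p [0.4439 0.1896 0.1967] phi 0.3 tilt [ 0.005  0.002 -1.   ] F [ 0.2  0.2 -0.3] w 0.0853 q6 0.25
shift [ 261.1 -142.4  -53.7] rot [  0.3   0.1 -59.7]
```

```bash
python3 -m jog '[0,0,-55,0,0,0,0,0,-55,0,0,0,261,-142,-55,0,0,0,261,-142,-55,0,0,0,261,-142,-55,0,0,0,261,-142,-55,0,0,0,261,-142,-55,0,0,0,261,-142,-55,0,0,0,261,-142,-55,0,0,0,261,-142,-55,0,0,0]'; python3 -c "
from h import *
st()
d=snap('top','z1.png',(120,90,520,310),2)
snap('side','z2.png',(180,90,500,360),2.2)
m,b=blobs(d,(100,90,50),(125,255,255))
for s,c,r,_,_ in b: print(s[4],cast(d,[c],.066)[0])
m,b=blobs(d,(4,120,120),(17,255,255)); print([(x[1],x[2]) for x in b])"
```

```text
clock: 70.75
position: [0.2998, 0.4483, 0.2483]
ee_rot: [0.0, 0.706, 0.708, -0.0]
contact_force: [0.1, -0.5, 0.3]
width: 0.085
t 70.75 p [0.2998 0.4483 0.2483] phi 0.2 tilt [-0.    -0.001 -1.   ] F [ 0.1 -0.5  0.3] w 0.085 q6 0.85
278 [0.60592982 0.17877982 0.066     ]
247 [ 0.58621886 -0.10793429  0.066     ]
543 [ 0.44292779 -0.18909384  0.066     ]
255 [0.44216309 0.03932863 0.066     ]
259 [4.42435595e-01 9.59867721e-05 6.60000000e-02]
541 [0.44292097 0.18849352 0.066     ]
553 [0.27058259 0.26894992 0.066     ]
1011 [0.05259196 0.53360781 0.066     ]
[(array([486.19, 180.47]), ((486.0, 180.5), (11.0, 8.0), 90.0))]
```

View pics/z1.png

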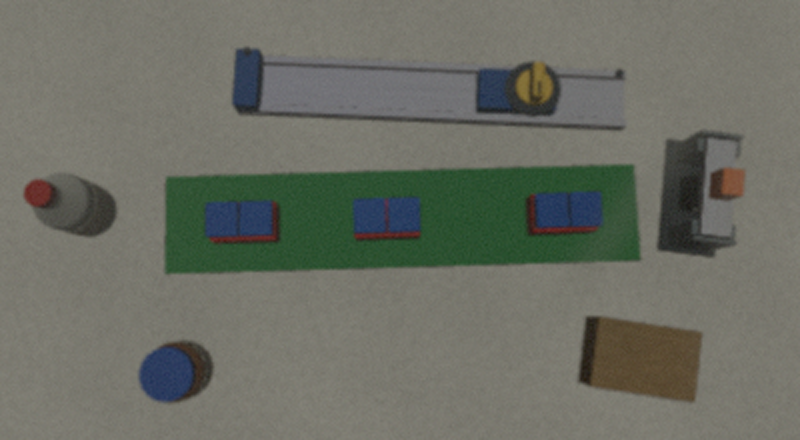

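View pics/z2.png

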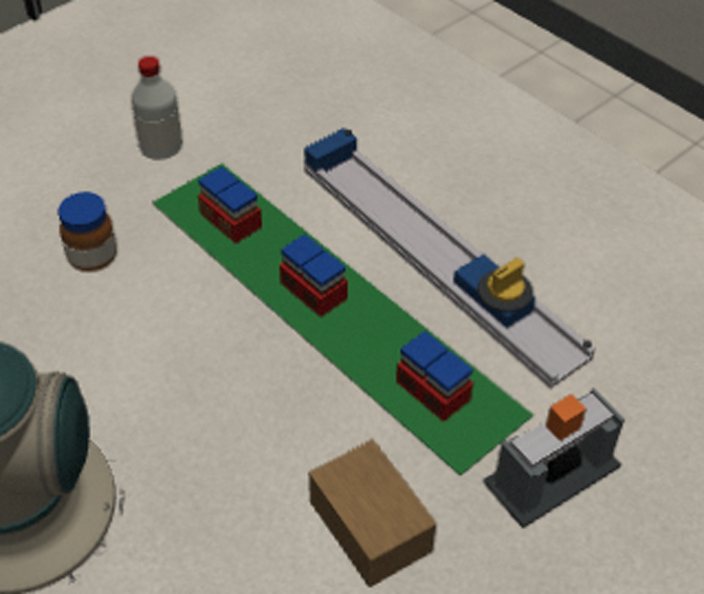

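Three packs stand upright on the mat, the roller is parked, the knob bar is back across the channel, and the bystanders are where they started.

```bash
python3 -c "
from rig import *
print(sign_off())"
```

```text
the job is handed in; nothing more can be done
None
```

The job is done and handed in after about 71 s of the 210 s allowed.

**What I did**
- Only three packs were there. The stop stood about 227 mm from the fixed stop, too close for a 234 mm row, so I pulled it back first.
- I stood the packs end to end against the fixed stop and slid the blue stop up until it stopped moving, with the push at about 9.5 N. I then turned the knob clockwise until it met its end stop.
- I rolled from the sliding stop to the fixed stop with about 7–9 N in the spring wherever I read it. The roller went back on its stand.
- I turned the knob all the way back and pulled the stop 30 mm clear. I then stood the packs back on the mat.

**Last checks**
- **Packs:** the final top and side views show all three upright on the mat.
- **Roller, knob and bystanders:** the roller is level on its stand and the knob bar lies across the channel as at the start. The bottle, jar and box look unmoved.
- **Lids:** after rolling, all six lid gaps had shrunk by roughly 0.8–1.2 px. Full travel of 4 mm is about 1.05 px, so this fits all being home, but the picture is too coarse to measure it more finely.
- **Knob:** both ends of its travel were judged by the resisting moment, about 1.3 N m locking and 1.6 N m freeing, not by a direct angle reading.

No check failed or disagreed.

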